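# Pulse-test a batch of battery cells

## Robot

A 6-joint arm with a two-finger parallel gripper is mounted at the origin on the work surface. World frame = base frame: x ahead of the robot, y to its left, z up, the work surface at z = 0. Lengths are in m, angles in rad, forces in N, time in s.
With the tool pointing down it reaches from about 0.25 to 0.8 m from the base axis. Payload 8.5 kg.
Tool frame: the origin (TCP) lies at the very end of the fingers, on their centre line; the grasp point (between the pads) lies 19 mm behind it (grip_point_offset is the distance from the TCP to the grasp point, in m); z points along the fingers, y is the line along which they close (so a half turn about z gives the same grasp; the last joint's range is limited). The gripper opens to 85 mm and grips with 20 to 120 N. Pads are 22 mm wide; open, the fingers measure 114 mm over their backs; the gripper's body (76 mm by 85 mm) begins 54 mm behind the grasp point. The pads swing forward as they close: fully open they stand 13 mm farther back than shut.
Start: joints at [1.162, 0.238, -0.013, 1.319, 0, 1.571], TCP at [0.209, 0.482, 0.231] pointing down, gripper open.
Joint ranges: [-2.66, 2.66], [-1.03, 1.9], [-1.14, 1.46], [-1.82, 2.27], [-1.45, 1.34], [-3.14, 3.14]. Speed limits (rad/s): [2.22, 2.22, 2.79, 3.14, 3.14, 3.14].

## Interface

Orientations are given as a unit quaternion [w, x, y, z].
In Python, from bench import observe, capture, get_calibration, hand_in, recognise, grip_point_offset gives the robot as it stands. The module is installed in compiled form; this text tells all that it offers.
- The arm moves only by the shell command python3 -m creep 'ROWS'. ROWS is JSON, a list that holds one entry, the list of rows, each a list of 7 numbers: the turn, a rotation vector about the world's x, y, z in rad, then the shift along the world's x, y, z in cm, then the closure, from -1 (fully open) to 1 (shut). In form: [[[wx, wy, wz, tx, ty, tz, hand], ...]]. A call has 1 to 8 rows; each row is the pose to reach, as a shift and turn from the pose commanded when the call began; what a row does not reach only later rows make up. A row lasts 1/10 s, in which the tool goes at most 50 mm and 8.59 degrees, less where a joint would pass 70% of its speed; a pose out of reach is approached as far as the arm can. A call with a gripper value outside its range is refused whole. The fingers move at their own pace and stop on an object; the grip force is fixed at half the most. Time passes only in rows, so rows that repeat a pose let the fingers close. It gives the time, the measured TCP pose, the force, the opening and the grip force at its end, in the units of the state.
- observe(): the state, without advancing time (a new reading comes with each control period).
- capture(name): name is "scene" or "side" or "wrist"; returns (picture, depth): 420x560x3 uint8, red, green, blue; 420x560 float32, m along the optical axis (not along the pixel's ray), 0 where there is no reading.
- get_calibration(name): a dict with "vfov" (degrees; the focal length in pixels is half the picture's height over the tangent of half this angle, whatever the lens; pixels are square), "cx", "cy" (the principal point, pixels), "T" (4x4, takes a point from camera to world coordinates); the wrist camera has in their place "T_tool_cam" (4x4, takes a point from camera to tool coordinates, whose origin is the TCP and whose axes are the flange's). Camera axes: x right, y up, looking along -z (the intrinsics and any distortion apply to the point x, -y, -z); pixel columns grow to the right and rows downward; lengths in m; the calibration is good to about 2 mm. A picture is of the moment at which its call begins: read the wrist's pose just before it. get_calibration takes no time and is no camera call.
- hand_in(): hands the job in; it is judged then, once.
Trained networks look in the newest picture that a camera, given by its name, has taken for a name from the list of things; names that differ only in an ending like _2 or _b are one class to them, and where a whole thing is asked for, a point or a joint stands for the part that bears it (a point fixed in the world has none). Each returns a list of dicts, best first, with "p" (0 to 1); they miss things now and then, are a little off and sometimes report something else, mostly with a low value. They report only what shows in the picture. A call takes as long as a camera call.
- recognise(camera, label): "rect" ([left, top, right, bottom] in pixels, round what is visible of it).
The state is a dict: "time": time; "joint_positions": joint angles; "joint_vel": joint speeds; "tau": joint torques, N m; "eef_pos": TCP position; "eef_rot": TCP orientation; "wrist_force": force on the tool from outside, world axes, zero at the start; "torque": the same for the moment, N m; "finger_gap": opening from 0.0 (shut) to 1.0 (fully open); "finger_force": force on a finger pad.
Only numpy, scipy, OpenCV 4.12 (cv2) and the standard library are available. Lean on these libraries where they do the work, as an engineer would, in place of code of your own. Each camera call takes 0.05 s, during which the arm holds its last target. There are 200 camera calls.

## Task

Pulse-test this batch of battery cells: lift the lid off the tub, lay every cell from the tub flat in a bay of its own in the tester, white cap end towards the cover's hinge, and put the lid back on the emptied tub so that it sits down all round. With the cells loaded, lower the tester's cover until it is fully closed, and only then press the trigger pedal right down to its stop, hold it there for a second and let it come up again. Leave the cover closed at the end, and do not disturb the other things on the bench.

Things in the scene. Friction and masses are not known exactly. Their poses are not given: they have to be found in the camera images.
- tub: black open plastic tub, loose on the bench, outside 144 (its x) x 248 (its y) x 42 mm high, walls and floor 4 mm. Origin: centre of its underside, z up. The lid starts seated on it; inside, 3 to 5 cells lie flat on the floor in a row along y, 46 mm apart, with gaps where cells are missing. The bench just behind it (+x) is free.
- tub_lid: loose black lid of the tub, 158 (its x) x 262 (its y) mm, 130 g: a 4 mm plate with an 8 mm skirt below, 3 mm of play round the tub. Origin: centre of the skirt's lower edge (34 mm above the tub's when seated); plate top 12 mm above it. A grip ridge, 10 thick (x) x 80 long (y) x 20 mm tall, stands on the plate at x = -35 mm; lifted there, the lid tips about its far edge.
- tester: fixed white open housing, 180 (its x) x 250 (y) x 42 mm high, walls 5 mm, black deck inside at z = 14. Origin: centre of underside; +x is the hinge side. Five bays with middles at x = -22, y = -92, -46, 0, 46, 92 mm, between grey round rails 5 mm high, each for one flat cell lying along x with 2 to 3 mm play all round; stops at each cell end leave 28 mm open in the middle for a finger.
- cover (a joint): tester's contact cover, aluminium frame with clear window and brass probes, 188 long x 250 wide x 8 mm thick, hinged along the top of the tester's far (+x) wall. 0 = closed, flat on the housing; grows as it opens; starts open at 1.65 to 1.80 rad, leaning back a little (limit 1.85). A stiff hinge holds it where it is left; about 4 N at its free edge moves it.
- cover_hinge (a point): middle of the cover's hinge axis, which runs along the tester's y, 42 mm above the bench, 85 mm behind (+x of) the tester's centre; axes as the tester's. The axis lies in the plane of the cover's inner face.
- cover_edge (a point): middle of the cover's free edge, on its outer (when closed, upper) face, 188 mm from the hinge axis and 8 mm out from the inner face; closed, it overhangs the front wall by 13 mm
- pedal (a joint): treadle of the tester's trigger pedal, a foot switch fixed on the bench: grey base 124 x 84 x 16 mm, treadle 66 mm wide hinged at the far (+x) end, 24 mm above the bench. 0 = up, 0.2 rad = down at its stop. It springs back up; about 4 N at the pad starts it, 9 N holds it at the stop.
- pedal_pad (a point): point on top of the ribbed black treadle where to press, on its centre line, 88 mm in front of its hinge (the treadle reaches 20 mm further); 47 mm above the bench when up, about 18 mm lower at the stop. It moves with the treadle; when up its x axis is level and points to the hinge side.
- cell1: flat prismatic battery cell, aluminium can with a white end cap, 50 (its x, cap at the +x end) x 36 (its y) x 16 mm, about 70 g. Origin: centre of its underside. They are all alike; some may be absent. In the tub every cap end points to the tub's +x side, within about 0.1 rad.
- cell1_cap (a point): middle of cell1's white cap end, 25 mm from the cell's middle, at half thickness
- cell2: another cell, the same as cell1
- cell2_cap (a point): middle of cell2's white cap end, 25 mm from the cell's middle, at half thickness
- cell3: another cell, the same as cell1
- cell3_cap (a point): middle of cell3's white cap end, 25 mm from the cell's middle, at half thickness
- cell4: another cell, the same as cell1
- cell4_cap (a point): middle of cell4's white cap end, 25 mm from the cell's middle, at half thickness
- cell5: another cell, the same as cell1
- cell5_cap (a point): middle of cell5's white cap end, 25 mm from the cell's middle, at half thickness
- tape: roll of clear tape lying flat, 94 mm across, 22 mm high; not part of the job, leave it alone
- reel: steel reel of strip lying flat, 84 mm across, 20 mm high; not part of the job, leave it alone
- driver: screwdriver, black handle, 180 mm long, lying down; not part of the job, leave it alone
- jar: small glass jar with a green cap, 54 mm across, 75 mm high; not part of the job, leave it alone
- multimeter: grey hand-held multimeter lying on its back, 150 x 75 x 30 mm; not part of the job, leave it alone
- caliper: steel caliper lying flat, 150 mm long; not part of the job, leave it alone

How it is judged:
By the outcome, as a careful person would: the job done as asked, in the order asked, and still so for the second after the job is handed in, with the robot touching nothing.
Of cell1, cell2, cell3, cell4, cell5 only 3 to 5 are there at a start; the rules pass over those that are not, and their reading is None.
At some moment in a run one of tub_lid may be knocked a few centimetres aside while the robot is not near it.
Once in a run the grip may slacken for a moment while it holds something.
It also fails if it takes over 210 s, if anything falls off the work surface, if the arm or the gripper's body presses on something with over 40 N, if the wrist force passes 120 N, or if a joint passes its speed limit or range.

## Working session

There is one attempt and no reset: what is moved stays moved. The work goes in short steps, Python scripts to look and compute and a shell command to move; the robot and the scene stay as the last step left them, time stands still between calls to the robot, and variables do not carry over. Pictures are saved under pics/ and viewed, at most 15 in all, crops included, and the job is handed in when it is done.

```bash
mkdir -p pics; ls; cat > h.py <<'E'
import numpy as np, cv2
from bench import *
from scipy.spatial.transform import Rotation as R
def cam(n):
    c=get_calibration(n); s=observe()
    f=210/np.tan(np.radians(c['vfov'])/2)
    if n=='wrist':
        q=s['eef_rot']; T=np.eye(4); T[:3,:3]=R.from_quat([q[1],q[2],q[3],q[0]]).as_matrix(); T[:3,3]=s['eef_pos']
        T=T@np.array(c['T_tool_cam'])
    else: T=np.array(c['T'])
    return c,f,T
def shot(n,save=None):
    c,f,T=cam(n); im,d=capture(n)
    v,u=np.mgrid[:420,:560]
    x=(u-c['cx'])/f*d; y=-(v-c['cy'])/f*d
    P=np.stack([x,y,-d],-1)@T[:3,:3].T+T[:3,3]; P[d==0]=np.nan
    if save: cv2.imwrite('pics/'+save,im[...,::-1])
    return im,d,P
E
python3 - <<'E'
from h import *
print(observe())
for n in ['scene','side','wrist']:
    print(get_calibration(n)); im,d,P=shot(n,n+'0.png'); np.savez(n+'0.npz',im=im,d=d,P=P)
E
```

```text
pics
{'time': 0.0, 'joint_positions': array([ 1.16201087e+00,  2.38755705e-01, -1.42341197e-02,  1.31922189e+00,
       -1.16026629e-05,  1.57078578e+00]), 'joint_vel': array([ 3.98636247e-04,  2.01193313e-03,  3.09566580e-04, -1.04393505e-03,
        8.71480355e-05,  1.42242246e-03]), 'tau': array([ 3.14594408e-04, -5.38771462e+01,  3.46438658e+01,  1.83772878e-02,
       -2.56261069e-05,  2.58603635e-06]), 'eef_pos': array([0.20852282, 0.48135901, 0.23069863]), 'eef_rot': array([-1.37965424e-04,  2.02967344e-01,  9.79185251e-01, -6.94139091e-04]), 'wrist_force': array([-0.08370321, -0.13827848, -0.24444796]), 'torque': array([-0.00332759,  0.01885667, -0.02734257]), 'finger_force': 0.0, 'finger_gap': 0.9983996520601193}
{'vfov': 44.80973748283998, 'cx': 281.79216246721495, 'cy': 212.23979360756059, 'T': array([[-0.75719561, -0.54885271,  0.35414051,  1.10303503],
       [ 0.65315354, -0.64179693,  0.40185465,  0.56542904],
       [ 0.00672728,  0.53559071,  0.84445091,  1.26642336],
       [ 0.        ,  0.        ,  0.        ,  1.        ]])}
{'vfov': 52.960335972887066, 'cx': 275.16409758577686, 'cy': 208.05077897175985, 'T': array([[ 0.70099215,  0.35894619, -0.6162529 , -0.25053631],
       [-0.71309614,  0.36513203, -0.59847514, -0.81517177],
       [ 0.0101933 ,  0.85897394,  0.51191783,  0.78504713],
       [ 0.        ,  0.        ,  0.        ,  1.        ]])}
{'vfov': 67.14597669681783, 'cx': 284.84296028714874, 'cy': 209.42417410665954, 'T_tool_cam': array([[ 9.59496771e-04,  9.60751312e-01,  2.77409439e-01,
         6.97630967e-02],
       [ 9.99999540e-01, -9.18010489e-04, -2.79430105e-04,
         1.15843863e-04],
       [-1.37980656e-05,  2.77409579e-01, -9.60751750e-01,
        -1.43030898e-01],
       [ 0.00000000e+00,  0.00000000e+00,  0.00000000e+00,
         1.00000000e+00]])}
```

View pics/scene0.png

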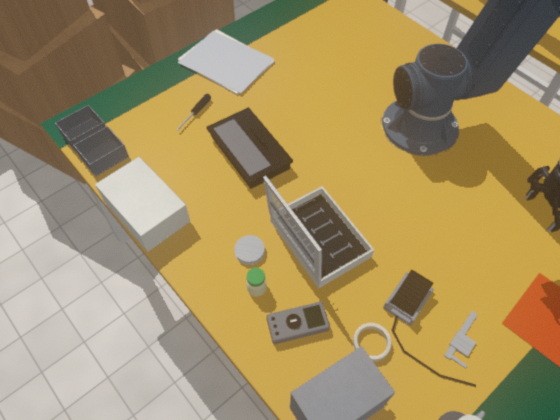

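View pics/side0.png

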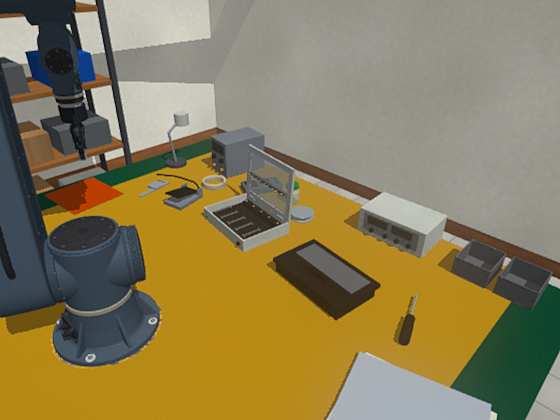

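The scene picture shows the lidded tub at (248,148), the tester with open cover at (320,235), the pedal at (410,295), the jar (257,280), the reel (250,250), the multimeter (298,322), the tape (372,342), the caliper (463,340) and the driver (197,110). Next I measure them from depth.

```bash
python3 - <<'E'
from h import *
def rect(m,P,nm):
    pts=P[m][:,:2].astype(np.float32)
    r=cv2.minAreaRect(pts); print(nm,len(pts),np.round(r[0],4),np.round(r[1],4),round(r[2],2),'z',np.round(np.nanpercentile(P[m][:,2],[5,50,95]),4))
for n,boxes in [('scene',dict(tub=(200,100,300,195),tester=(260,170,385,295),pedal=(380,265,440,328))),('side',dict(tub=(265,232,390,325),tester=(200,140,305,255),pedal=(160,180,208,212)))]:
    z=np.load(n+'0.npz');P=z['P']; im=z['im']
    v,u=np.mgrid[:420,:560]; 
    bx=(P[...,2]<.005)&(P[...,2]>-.01); print(n,'benchz',np.nanmedian(P[bx][:,2]))
    for k,b in boxes.items():
        B=(u>=b[0])&(u<=b[2])&(v>=b[1])&(v<=b[3])
        Z=P[...,2]
        h=np.histogram(Z[B&np.isfinite(Z)],bins=np.arange(0,.08,.004))[0]; print(k,h)
        if k=='tub': rect(B&(abs(Z-.046)<.004),P,'lidtop'); rect(B&(Z>.055),P,'ridge'); rect(B&(Z>.02),P,'all')
        if k=='tester': rect(B&(abs(Z-.042)<.004),P,'rim'); rect(B&(Z>.1),P,'cover'); rect(B&(abs(Z-.014)<.003),P,'deck')
        if k=='pedal': rect(B&(Z>.03),P,'treadle'); rect(B&(Z>.008),P,'all')
for n in ['scene','side']:
    im,d,P=shot(n)
    for l in ['tub_lid','tester','cover','pedal','tape','reel','driver','jar','multimeter','caliper']:
        for r in recognise(n,l)[:1]:
            a=np.array(r['rect'],int); print(n,l,round(r['p'],2),a,np.round(np.nanmedian(P[a[1]:a[3],a[0]:a[2]].reshape(-1,3),0),3))
E
```

```text
scene benchz -0.0012381037129869377
tub [1609  227   48   41   44   30    9   11   53  175 1122 1615  406   33
   15   29   38    6    0]
lidtop 2672 [ 0.5045 -0.2771] [0.2662 0.1615] 82.68 z [0.0425 0.0452 0.0489]
ridge 264 [ 0.5505 -0.1405] [0.382  0.0385] 58.47 z [0.0579 0.1928 0.2299]
all 3712 [ 0.5104 -0.2447] [0.5835 0.1721] 79.4 z [0.0386 0.045  0.0663]
tester [2832  440  863 1525  667  228  141  152  108  215  243  100   51   33
   44   64   37   45   66]
rim 430 [0.544  0.0727] [0.3872 0.3088] 50.53 z [0.0383 0.0414 0.045 ]
cover 1421 [0.6484 0.0842] [0.2519 0.0165] 82.11 z [0.1081 0.179  0.2291]
deck 2114 [0.6068 0.0236] [0.3831 0.3151] 81.1 z [0.0114 0.0138 0.0166]
pedal [668  84  82 193 111  33  67 147 198 226 199 178 109  21   0   0   0   0
   0]
treadle 1023 [0.4989 0.3874] [0.1195 0.0821] 12.57 z [0.0312 0.0399 0.0502]
all 1564 [0.5247 0.4058] [0.1823 0.107 ] 13.02 z [0.0118 0.0351 0.0494]
side benchz -0.0019049160371832352
tub [ 709  155  166  157  137   91   51   37  132  143 1604 1831   48   26
   31   55   31    0    0]
lidtop 3182 [ 0.6045 -0.2947] [0.264  0.3755]
[... 1138 characters left out ...]
] [0.787 0.104 0.045]
scene multimeter 0.71 [389 270 432 315] [0.486 0.383 0.031]
scene caliper 0.96 [446 315 472 366] [0.483 0.546 0.001]
side tub_lid 0.98 [271 239 378 312] [ 0.493 -0.272  0.022]
side tester 0.77 [201 145 296 253] [0.624 0.131 0.016]
side cover 0.63 [246 145 295 223] [0.636 0.094 0.09 ]
side pedal 0.58 [168 187 197 199] [0.499 0.382 0.031]
side tape 0.77 [203 174 226 190] [0.663 0.417 0.006]
side reel 0.52 [289 207 315 223] [ 0.713 -0.012  0.016]
side driver 0.73 [399 296 416 346] [ 0.527 -0.524  0.   ]
side jar 0.46 [292 182 298 205] [0.767 0.073 0.051]
side multimeter 0.52 [239 180 244 193] [ 0.706  0.304 -0.002]
side caliper 0.47 [141 182 169 198] [ 0.459  0.532 -0.002]
```

```bash
python3 - <<'E'
import cv2
a=cv2.imread('pics/scene0.png')[95:330,190:450]
b=cv2.imread('pics/side0.png')[135:325,150:390]
b=cv2.resize(b,(400,317));a=cv2.resize(a,(400,361))
b=cv2.copyMakeBorder(b,0,44,0,0,0)
cv2.imwrite('pics/crop1.png',cv2.hconcat([a,b]))
E
```

```text
(no output)
```

View pics/crop1.png

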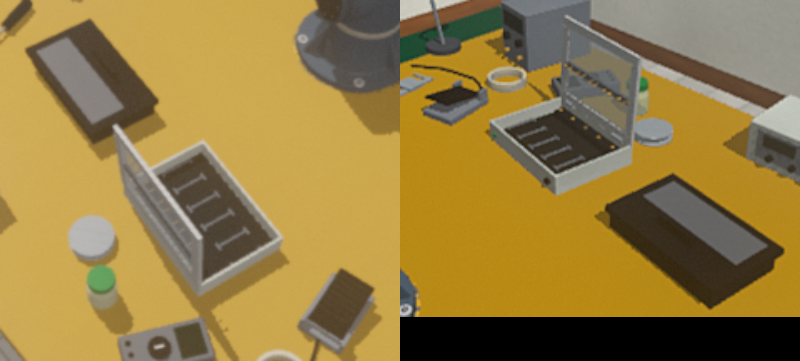

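The crop shows the lid's ridge on the robot side and its grey label on the far side, with the cover's window and probes leaning back. The tub and tester both have their x axis roughly along world +x. I now move to wrist views, turning the closing axis to about -7°.

```bash
python3 -m creep '[[[0,0,-0.6,12,-14,12,-1],[0,0,-0.6,12,-14,12,-1],[0,0,-0.6,12,-14,12,-1],[0,0,-0.6,12,-14,12,-1],[0,0,-1.2,24,-28,12,-1],[0,0,-1.2,24,-28,12,-1],[0,0,-1.2,24,-28,12,-1],[0,0,-1.2,24,-28,12,-1]]]'
python3 -m creep '[[[0,0,-0.08,0,0,0,-1],[0,0,-0.08,0,0,0,-1],[0,0,-0.08,0,0,0,-1],[0,0,-0.08,0,0,0,-1]]]'
cat > look.py <<'E'
from h import *; import sys
s=observe(); print(s['time'],s['eef_pos'],s['joint_positions'],s['wrist_force'])
im,d,P=shot('wrist',sys.argv[1]+'.png'); np.savez(sys.argv[1]+'.npz',im=im,d=d,P=P)
E
python3 look.py w1
```

```text
time: 2.05
eef_pos: [0.4487, 0.2011, 0.3516]
eef_rot: [0.0, 0.723, 0.691, 0.0]
wrist_force: [1.5, 0.8, -0.1]
finger_gap: 1.001
finger_force: 0.0
time: 2.45
eef_pos: [0.4471, 0.2036, 0.3513]
eef_rot: [-0.0, 0.746, 0.665, 0.0]
wrist_force: [-0.8, 0.8, 0.9]
finger_gap: 0.999
finger_force: 0.0
2.45 [0.44714738 0.20357573 0.35126881] [4.27110119e-01 1.68699963e-01 2.00272919e-01 1.60239513e+00
 1.97213073e-04 2.11239197e+00] [-0.79425876  0.81100939  0.9198717 ]
```

View pics/w1.png

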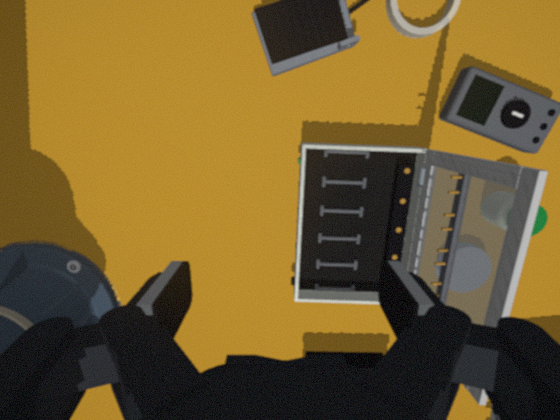

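The wrist picture shows the whole tester, with its corners at about (303,146), (425,148) and (295,300), five empty bays and the hinge on the right. The pedal is cut off at the top. I fit the tester and go over the tub.

```bash
python3 -m creep '[[[0,0,0,3,-20,0,-1],[0,0,0,3,-20,0,-1],[0,0,0,3,-20,0,-1],[0,0,0,3,-20,0,-1],[0,0,0,3,-40,0,-1],[0,0,0,3,-40,0,-1],[0,0,0,3,-40,0,-1],[0,0,0,3,-40,0,-1]]]' | head -2
python3 -m creep '[[[0,0,0,0,0,0,-1],[0,0,0,0,0,0,-1],[0,0,0,0,0,0,-1]]]'|head -2
python3 look.py w2
python3 - <<'E'
from h import *
z=np.load('w1.npz');P=z['P'];im=z['im'].astype(int)
v,u=np.mgrid[:420,:560]
bench=(im[...,0]-im[...,2]>90); print('bench z',np.nanmedian(P[bench][:,2]))
B=(u>285)&(u<440)&(v>135)&(v<310)&(P[...,2]>.034)&(P[...,2]<.05)&(im.min(-1)>110)&~bench
r=cv2.minAreaRect(P[B][:,:2].astype(np.float32)); print('tester rim',B.sum(),r, np.nanmedian(P[B][:,2]))
# front wall outer edge: per-row first column ; left
Q=P[B]
L=[];
for row in range(155,292):
    c=np.where(B[row])[0]
    c=c[c<320]
    if len(c): L.append(P[row,c].mean(0))
L=np.array(L); k=np.polyfit(L[:,1],L[:,0],1); print('front wall mid: x = %.4f*y+%.4f'%tuple(k), 'yaw',-np.degrees(np.arctan(k[0])))
# side walls
for lo,hi in ((135,165),(285,310)):
    M=B&(v>lo)&(v<hi)&(u>315)&(u<400); q=P[M]; k=np.polyfit(q[:,0],q[:,1],1); print('side',M.sum(),k,'y@.55',np.polyval(k,.55))
# rails
g=(P[...,2]>.012)&(P[...,2]<.026)&(im.min(-1)>70)&~bench&(u>310)&(u<385)&(v>150)&(v<295)
n,l,st,ce=cv2.connectedComponentsWithStats(g.astype(np.uint8))
for i in range(1,n):
    if st[i,4]>40: print('rail',st[i],P[l==i].mean(0))
E
```

```text
time: 3.3
eef_pos: [0.4776, -0.196, 0.3515]
time: 3.6
eef_pos: [0.4779, -0.1937, 0.3513]
3.6 [ 0.4778693  -0.19374431  0.351276  ] [-3.85347924e-01  2.13033704e-01  2.56812448e-01  1.61478938e+00
  2.79214265e-04  1.30148635e+00] [ 0.50255652 -0.1737092  -0.39542324]
bench z 0.0004388528231683564
tester rim 1447 ((0.5436910390853882, 0.09850257635116577), (0.251577228307724, 0.17601116001605988), 81.35967254638672) 0.04260748837439382
front wall mid: x = 0.1518*y+0.4421 yaw -8.630935434069947
side 340 [-0.15332215  0.306728  ] y@.55 0.2224008172123838
side 256 [-0.14682079  0.05606377] y@.55 -0.024687658738884816
rail [324 151  61   8 166] [0.54707684 0.21399967 0.01880928]
rail [322 177  45  11 200] [0.53379525 0.17053409 0.01918769]
rail [320 206  44  11 176] [0.52693863 0.1251599  0.01912403]
rail [318 234  42  10 161] [0.52083316 0.07944325 0.01913019]
rail [316 260  42  10 144] [0.51422217 0.03422786 0.01928251]
rail [311 289  67   6 272] [ 0.51886868 -0.01785926  0.01938889]
```

View pics/w2.png

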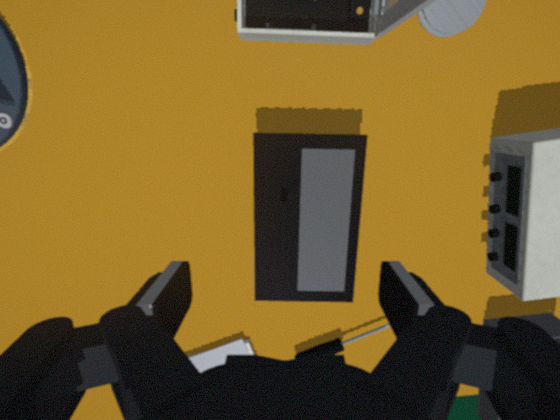

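The wrist picture shows the lid at columns 253–366 and rows 133–301, grey label on the far half, free bench behind it up to the white instrument (col 488+), and the driver at the lower right (340,345). Next I measure the lid and ridge.

```bash
cat > lid.py <<'E'
from h import *; import sys
def lid(P,im,box,zt):
    v,u=np.mgrid[:420,:560]; B=(u>box[0])&(u<box[2])&(v>box[1])&(v<box[3])
    t=B&(abs(P[...,2]-zt)<.006)
    r=cv2.minAreaRect(P[t][:,:2].astype(np.float32)); print('lid top',r,np.nanmedian(P[t][:,2]))
    k=B&(P[...,2]>zt+.012)&(P[...,2]<zt+.03)
    q=P[k]; print('ridge',len(q)); 
    if len(q): print(cv2.minAreaRect(q[:,:2].astype(np.float32)),np.percentile(q[:,2],[5,50,95]))
if __name__=='__main__':
    z=np.load(sys.argv[1]+'.npz'); lid(z['P'],z['im'],eval(sys.argv[2]),float(sys.argv[3]))
    P=z['P']
E
python3 lid.py w2 '(230,115,385,320)' .046
python3 - <<'E'
import numpy as np
P=np.load('w2.npz')['P']; q=P[130:310,485:560].reshape(-1,3); q=q[q[:,2]>.03]; print('instrument xmin',np.percentile(q[:,0],[1,5]), np.nanmin(q[:,1]),np.nanmax(q[:,1]))
q=P[320:365,280:400].reshape(-1,3); q=q[(q[:,2]>.006)&(q[:,2]<.04)]; print('driver',np.percentile(q,[2,98],axis=0))
E
```

```text
lid top ((0.5011024475097656, -0.2782278060913086), (0.2627711892127991, 0.1584310233592987), 82.3548355102539) 0.04684364059738849
ridge 372
((0.46647214889526367, -0.27306628227233887), (0.07987850159406662, 0.009892486035823822), 81.56517028808594) [0.0646077  0.06649881 0.06780576]
instrument xmin [0.78646893 0.79161076] -0.4165264341113918 -0.18491771906405252
driver [[ 0.46126103 -0.53760991  0.00838299]
 [ 0.62178731 -0.49424827  0.02603258]]
```

```bash
python3 -m creep '[[[0,0,-0.026,-1.1,-7.9,0,-1],[0,0,-0.026,-1.1,-7.9,0,-1],[0,0,-0.026,-1.1,-7.9,-10,-1],[0,0,-0.026,-1.1,-7.9,-10,-1],[0,0,-0.026,-1.1,-7.9,-20,-1],[0,0,-0.026,-1.1,-7.9,-20,-1],[0,0,-0.026,-1.1,-7.9,-24,-1],[0,0,-0.026,-1.1,-7.9,-24,-1]]]' | head -3
python3 -m creep '[[[0,0,0,0,0,0,-1],[0,0,0,0,0,0,-1],[0,0,0,0,0,0,-1]]]'
```

```text
time: 4.45
eef_pos: [0.4642, -0.2706, 0.1069]
eef_rot: [-0.004, 0.755, 0.655, -0.001]
time: 4.75
eef_pos: [0.4683, -0.2745, 0.1136]
eef_rot: [0.002, 0.756, 0.655, 0.001]
wrist_force: [-0.7, 0.6, -0.7]
finger_gap: 0.998
finger_force: 0.0
```

```bash
python3 -m creep '[[[0,0,0,-0.15,0.1,-3,-1],[0,0,0,-0.15,0.1,-5,-1],[0,0,0,-0.15,0.1,-6.2,-1],[0,0,0,-0.15,0.1,-6.3,-1],[0,0,0,-0.15,0.1,-6.3,-1],[0,0,0,-0.15,0.1,-6.3,-1]]]'
python3 -m creep '[[[0,0,0,0,0,0,0],[0,0,0,0,0,0,0.5],[0,0,0,0,0,0,1],[0,0,0,0,0,0,1],[0,0,0,0,0,0,1],[0,0,0,0,0,0,1],[0,0,0,0,0,0,1],[0,0,0,0,0,0,1]]]'
```

```text
time: 5.35
eef_pos: [0.466, -0.2735, 0.0494]
eef_rot: [0.001, 0.756, 0.654, 0.0]
wrist_force: [-0.0, -0.3, 1.1]
finger_gap: 0.997
finger_force: 0.0
time: 6.15
eef_pos: [0.4654, -0.273, 0.0484]
eef_rot: [0.0, 0.756, 0.654, 0.0]
wrist_force: [-0.8, -0.2, 5.0]
finger_gap: 0.101
finger_force: 59.3
```

```bash
python3 -m creep '[[[0,0,0,0,0,1,1],[0,0,0,0,0,2.5,1],[0,0,0,0,0,5,1],[0,0,0,0,0,7,1],[0,0,0,0,0,9,1],[0,0,0,0,0,9,1],[0,0,0,0,0,9,1],[0,0,0,0,0,9,1]]]'
python3 -m creep '[[[0,0,0,3,-0.4,0,1],[0,0,0,6,-0.8,0,1],[0,0,0,9,-1.2,0,1],[0,0,0,12,-1.6,0,1],[0,0,0,15,-2,0,1],[0,0,0,17.4,-2.4,0,1],[0,0,0,17.4,-2.4,0,1],[0,0,0,17.4,-2.4,0,1]]]'
python3 - <<'E'
from h import *
im,d,P=shot('scene','s1.png')
E
```

```text
time: 6.95
eef_pos: [0.4646, -0.2726, 0.1372]
eef_rot: [-0.001, 0.756, 0.654, -0.0]
wrist_force: [0.1, 0.1, -1.7]
finger_gap: 0.1
finger_force: 58.6
time: 7.75
eef_pos: [0.6386, -0.2966, 0.1362]
eef_rot: [-0.001, 0.756, 0.655, -0.001]
wrist_force: [-0.7, -0.1, -0.7]
finger_gap: 0.098
finger_force: 59.0
```

View pics/s1.png

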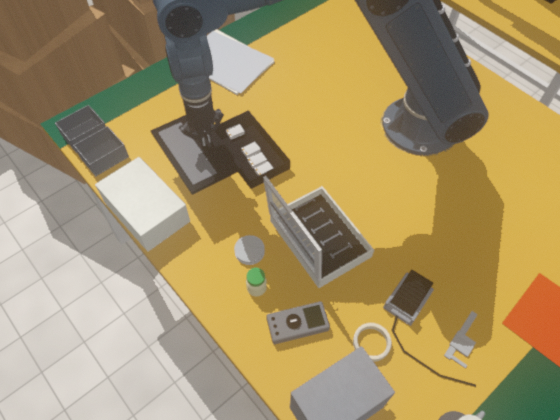

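The lid hangs level in the grip behind the tub, and white-capped cells show in the tub around (235,131)–(265,168). I lower the lid to the bench.

```bash
python3 -m creep '[[[0,0,0,0,0,-4,1],[0,0,0,0,0,-8,1],[0,0,0,0,0,-10,1],[0,0,0,0,0,-11,1],[0,0,0,0,0,-11.5,1],[0,0,0,0,0,-12,1],[0,0,0,0,0,-12,1],[0,0,0,0,0,-12,1]]]'
python3 -m creep '[[[0,0,0,0,0,0,-0.2],[0,0,0,0,0,0,-0.5],[0,0,0,0,0,0,-0.5],[0,0,0,0,0,0,-0.5]]]'
python3 -m creep '[[[0,0,0,0,0,3,-0.5],[0,0,0,0,0,8,-0.5],[0,0,0,-4,10,13,-0.5],[0,0,0,-8,10,18,-0.5],[0,0,0,-12,10,23,-0.5],[0,0,0,-15,10,26,-0.5],[0,0,0,-15,10,26,-0.5],[0,0,0,-15,10,26,-0.5]]]'
python3 -m creep '[[[0,0,0,0,0,0,-0.5],[0,0,0,0,0,0,-0.5],[0,0,0,0,0,0,-0.5]]]'|head -2
python3 look.py w3
```

```text
time: 8.6
eef_pos: [0.6398, -0.2973, 0.0193]
eef_rot: [0.001, 0.756, 0.654, 0.0]
wrist_force: [-0.1, -0.4, -0.3]
finger_gap: 0.1
finger_force: 59.0
time: 9.0
eef_pos: [0.6394, -0.297, 0.0184]
eef_rot: [0.0, 0.756, 0.654, 0.0]
wrist_force: [0.5, -0.4, -0.1]
finger_gap: 0.744
finger_force: 0.0
time: 9.8
eef_pos: [0.4878, -0.1965, 0.2826]
eef_rot: [0.002, 0.756, 0.654, 0.001]
wrist_force: [0.8, 0.7, 0.8]
finger_gap: 0.749
finger_force: 0.0
time: 10.1
eef_pos: [0.4897, -0.1971, 0.2762]
10.1 [ 0.48966283 -0.19707292  0.27618551] [-3.82645759e-01  2.34811043e-01  9.61325896e-02  1.43479517e+00
  2.55347568e-05  1.33211599e+00] [ 0.5949723  -1.05878402 -0.77521007]
```

View pics/w3.png

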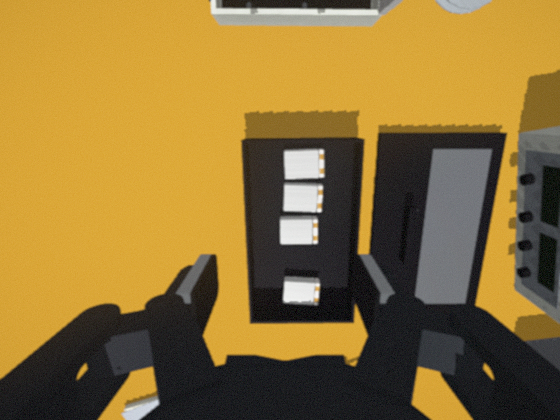

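Four cells show at (304,164), (303,197), (299,230) and (301,290), caps to the right. The lid lies flat at columns 375–505. Next I fit the cells.

```bash
cat > cells.py <<'E'
from h import *; import sys
def cells(f,box,zl,zh):
    z=np.load(f+'.npz');P=z['P'];im=z['im'].astype(int); v,u=np.mgrid[:420,:560]
    B=(u>box[0])&(u<box[2])&(v>box[1])&(v<box[3])&(P[...,2]>zl)&(P[...,2]<zh)&(im.max(-1)>110)
    B=cv2.morphologyEx(B.astype(np.uint8),cv2.MORPH_OPEN,np.ones((3,3)))
    n,l,st,ce=cv2.connectedComponentsWithStats(B)
    for i in range(1,n):
        if st[i,4]<200: continue
        q=P[l==i]; r=cv2.minAreaRect(q[:,:2].astype(np.float32)); a=r[2] if r[1][0]>r[1][1] else r[2]-90
        print(st[i,:4],np.round(r[0],4),np.round(sorted(r[1]),4),'yaw',round(a,1),'z',round(np.median(q[:,2]),4))
if __name__=='__main__': cells(sys.argv[1],eval(sys.argv[2]),float(sys.argv[3]),float(sys.argv[4]))
E
python3 cells.py w3 '(250,140,360,315)' .012 .03
python3 lid.py w3 '(365,125,515,310)' .012
python3 - <<'E'
from h import *
P=np.load('w3.npz')['P']; v,u=np.mgrid[:420,:560]
B=(u>235)&(u<366)&(v>120)&(v<330)&(abs(P[...,2]-.042)<.005); print('tub rim',cv2.minAreaRect(P[B][:,:2].astype(np.float32)),B.sum())
E
```

```text
[284 149  40  30] [ 0.5152 -0.1856] [0.0362 0.0498] yaw -6.5 z 0.0204
[283 183  39  29] [ 0.508  -0.2292] [0.0364 0.05  ] yaw -9.7 z 0.0204
[280 217  37  27] [ 0.4969 -0.2734] [0.0355 0.0488] yaw -7.8 z 0.0204
[283 279  36  26] [ 0.4881 -0.3657] [0.0359 0.0502] yaw -12.2 z 0.0204
lid top ((0.6760742664337158, -0.297879695892334), (0.2525925636291504, 0.16016888618469238), 81.97895812988281) 0.013103332724659023
ridge 586
((0.6400735378265381, -0.29699599742889404), (0.079963319003582, 0.011219460517168045), 81.86911010742188) [0.02544744 0.03232984 0.03378354]
tub rim ((0.4998466968536377, -0.27695566415786743), (0.24925540387630463, 0.14427250623703003), 82.21061706542969) 2200
```

```bash
python3 -m creep '[[[0,0,0.03,2.6,1.1,-5,-0.5],[0,0,0.03,2.6,1.1,-10,-0.5],[0,0,0.03,2.6,1.1,-15,-0.5],[0,0,0.03,2.6,1.1,-19,-0.5],[0,0,0.03,2.6,1.1,-22,-0.5],[0,0,0.03,2.6,1.1,-22,-0.5],[0,0,0.03,2.6,1.1,-22,-0.5]]]'
python3 -m creep '[[[0,0,0,0,0,-2,-0.5],[0,0,0,0,0,-4,-0.5],[0,0,0,0,0,-5.3,-0.5],[0,0,0,0,0,-5.3,-0.5],[0,0,0,0,0,-5.3,-0.5],[0,0,0,0,0,-5.3,-0.5]]]'
python3 -m creep '[[[0,0,0,0,0,0,0],[0,0,0,0,0,0,0.5],[0,0,0,0,0,0,1],[0,0,0,0,0,0,1],[0,0,0,0,0,0,1],[0,0,0,0,0,0,1]]]'
```

```text
time: 10.85
eef_pos: [0.5151, -0.1859, 0.0576]
eef_rot: [-0.001, 0.746, 0.666, -0.001]
wrist_force: [-0.5, -0.7, -0.0]
finger_gap: 0.748
finger_force: 0.0
time: 11.45
eef_pos: [0.5165, -0.1864, 0.0068]
eef_rot: [0.001, 0.746, 0.666, 0.001]
wrist_force: [0.4, -0.2, -0.0]
finger_gap: 0.752
finger_force: 0.0
time: 12.05
eef_pos: [0.5161, -0.1863, 0.0067]
eef_rot: [0.001, 0.746, 0.666, 0.001]
wrist_force: [-1.5, 1.4, 9.1]
finger_gap: 0.567
finger_force: 61.6
```

```bash
python3 -m creep '[[[0,0,0,0,0,4,1],[0,0,0,0,0,8,1],[0,0,-0.035,0.5,5,10,1],[0,0,-0.035,0.9,10,10,1],[0,0,-0.035,1.3,15,10,1],[0,0,-0.035,1.6,20,10,1],[0,0,-0.035,1.9,25,10,1],[0,0,-0.035,2.2,30,10,1]]]' | tail -5
python3 -m creep '[[[0,0,0,0,5,0,1],[0,0,0,0,7.9,0,1],[0,0,0,0,7.9,0,1],[0,0,0,0,7.9,-4,1],[0,0,0,0,7.9,-6,1],[0,0,0,0,7.9,-6,1],[0,0,0,0,7.9,-6,1]]]'
python3 look.py w4; python3 - <<'E'
from h import *
im,d,P=shot('scene','s2.png')
E
```

```text
eef_pos: [0.537, 0.1117, 0.106]
eef_rot: [0.0, 0.758, 0.652, 0.0]
wrist_force: [0.2, -0.0, -1.2]
finger_gap: 0.565
finger_force: 63.2
time: 13.55
eef_pos: [0.5371, 0.188, 0.0458]
eef_rot: [-0.0, 0.758, 0.652, -0.0]
wrist_force: [1.0, 0.1, 0.4]
finger_gap: 0.562
finger_force: 63.1
13.55 [0.53710438 0.18804627 0.04579249] [ 3.36809519e-01  4.34140604e-01 -2.25372027e-01  9.11573199e-01
 -6.60697492e-05  2.05721050e+00] [1.0024479  0.10476233 0.4196206 ]
```

View pics/w4.png

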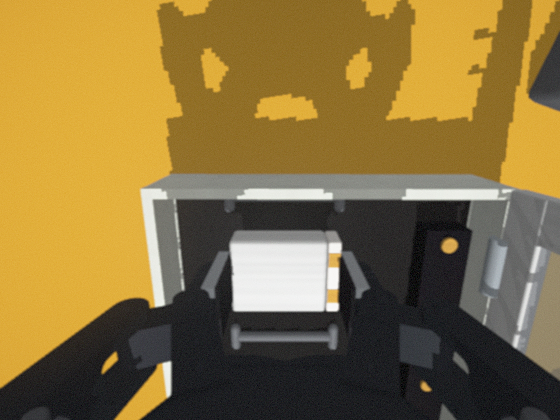

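The cell is held square above the end bay. The rail ends show at (229,205), (340,205), (237,335) and (333,335). I measure the cell and rails in this same picture.

```bash
cat > bay.py <<'E'
from h import *; import sys
# rows: file, pixel boxes of posts ; prints world xy via ray intersection with z plane
f=sys.argv[1]; z=np.load(f+'.npz'); P=z['P']; im=z['im'].astype(int)
v,u=np.mgrid[:420,:560]
g=(P[...,2]>.0165)&(P[...,2]<.022)
n,l,st,ce=cv2.connectedComponentsWithStats(g.astype(np.uint8))
for i in range(1,n):
    if st[i,4]>25:
        q=P[l==i]; print('rail',st[i],np.round(q.mean(0),4),np.round(q.min(0),4),np.round(q.max(0),4))
zc=float(sys.argv[2])
B=(abs(P[...,2]-zc)<.005)&(im.min(-1)>90)&(v>100)&(v<345)&(u>215)&(u<350)
B=cv2.morphologyEx(B.astype(np.uint8),cv2.MORPH_OPEN,np.ones((5,5)))
n,l,st,ce=cv2.connectedComponentsWithStats(B)
for i in range(1,n):
    if st[i,4]>500: q=P[l==i]; print('cell',st[i],cv2.minAreaRect(q[:,:2].astype(np.float32)),np.median(q[:,2]))
E
python3 bay.py w4 0.058
```

```text
rail [546  64  14  41 278] [0.6839 0.2522 0.019 ] [0.6806 0.2434 0.0165] [0.6886 0.2628 0.022 ]
rail [158 179 333   3 627] [0.5627 0.2228 0.019 ] [0.4761 0.2089 0.0165] [0.6533 0.2361 0.022 ]
rail [168 199  14  94 332] [0.4747 0.1975 0.0192] [0.4699 0.1677 0.0165] [0.4791 0.225  0.022 ]
rail [224 199 121  13 537] [0.5403 0.2132 0.0189] [0.5069 0.2029 0.0165] [0.5743 0.2199 0.0208]
rail [459 200  22 109 397] [0.643  0.1729 0.02  ] [0.6365 0.1325 0.0165] [0.6475 0.199  0.022 ]
rail [406 222  56  84 483] [0.6145 0.1706 0.0193] [0.6059 0.1366 0.0165] [0.6379 0.1902 0.022 ]
rail [ 231  324  107   26 1226] [0.5279 0.1262 0.0187] [0.4934 0.1114 0.0165] [0.5618 0.1387 0.0215]
rail [400 362   4  19  44] [0.5992 0.0916 0.0205] [0.598  0.0839 0.0181] [0.6007 0.0979 0.022 ]
rail [439 404   5  16  35] [0.6246 0.0521 0.0208] [0.6233 0.0453 0.0193] [0.6256 0.059  0.022 ]
cell [ 229  236  112   75 7780] ((0.5375615358352661, 0.18894024193286896), (0.03639284521341324, 0.0496966615319252), 81.66917419433594) 0.05933975242293103
```

```bash
python3 -m creep '[[[0,0,0,0,0.5,0,1],[0,0,0,0,0.5,0,1],[0,0,0,0,0.5,-1.2,1],[0,0,0,0,0.5,-2.2,1],[0,0,0,0,0.5,-2.7,1],[0,0,0,0,0.5,-2.8,1],[0,0,0,0,0.5,-2.8,1],[0,0,0,0,0.5,-2.8,1]]]'
python3 -m creep '[[[0,0,0,0,0,0,0],[0,0,0,0,0,0,-0.3],[0,0,0,0,0,0,-0.35],[0,0,0,0,0,0,-0.35]]]'
python3 -m creep '[[[0,0,0,0,0,2,-0.35],[0,0,0,0,0,5,-0.35],[0,0,0,0,0,9,-0.4],[0,0,0,0,0,9,-0.5],[0,0,0,0,0,9,-0.5],[0,0,0,0,0,9,-0.5]]]'
python3 look.py w5; python3 bay.py w5 .030
```

```text
time: 14.45
eef_pos: [0.5361, 0.1933, 0.0169]
eef_rot: [-0.0, 0.758, 0.653, -0.001]
wrist_force: [-2.4, -1.5, 5.2]
finger_gap: 0.564
finger_force: 63.8
time: 14.85
eef_pos: [0.537, 0.1936, 0.0169]
eef_rot: [-0.0, 0.758, 0.653, -0.0]
wrist_force: [0.6, 0.5, 0.5]
finger_gap: 0.673
finger_force: 0.0
time: 15.45
eef_pos: [0.5364, 0.1934, 0.1063]
eef_rot: [-0.0, 0.758, 0.653, -0.001]
wrist_force: [0.4, 0.2, -0.4]
finger_gap: 0.756
finger_force: 0.0
15.45 [0.53638765 0.1934093  0.10628022] [ 3.46046018e-01  3.83253070e-01 -1.33734275e-01  1.05522013e+00
  3.84541836e-05  2.06584529e+00] [ 0.40961658  0.18493114 -0.43451062]
rail [110   0   8   9  28] [0.4491 0.3491 0.0172] [0.4471 0.3461 0.0165] [0.4513 0.3514 0.019 ]
rail [111   0  43  28 295] [0.4575 0.343  0.017 ] [0.4445 0.3351 0.0165] [0.4742 0.3497 0.019 ]
rail [153   0   9  12  29] [0.4759 0.3436 0.017 ] [0.473  0.3412 0.0165] [0.4785 0.347  0.018 ]
rail [159   0  14   9  38] [0.4813 0.3447 0.017 ] [0.4784 0.342  0.0166] [0.4865 0.3465 0.0181]
rail [478   0  82 142 659] [0.6995 0.2702 0.0192] [0.6815 0.2181 0.0165] [0.7401 0.3116 0.
[... 617 characters left out ...]
0.2113 0.0192] [0.5152 0.207  0.0166] [0.5635 0.2149 0.0218]
rail [380 204  40  61 208] [0.6151 0.1722 0.0192] [0.6065 0.1398 0.0165] [0.6374 0.1896 0.022 ]
rail [243 231  87  22 671] [0.5344 0.1707 0.0189] [0.5    0.1575 0.0166] [0.5687 0.1839 0.0212]
rail [245 284  83  20 712] [0.5276 0.1261 0.0188] [0.4932 0.1122 0.0165] [0.5619 0.1384 0.0211]
rail [210 314   6  51  83] [0.4587 0.0919 0.0191] [0.4547 0.0638 0.0165] [0.4623 0.1156 0.0217]
rail [247 331  78  19 639] [0.5208 0.0809 0.0188] [0.4865 0.0668 0.0165] [0.5544 0.0935 0.0212]
cell [ 250  193   70   48 3162] ((0.536649763584137, 0.19402119517326355), (0.03577305004000664, 0.049884624779224396), 81.44236755371094) 0.030404375792624977
```

View pics/w5.png

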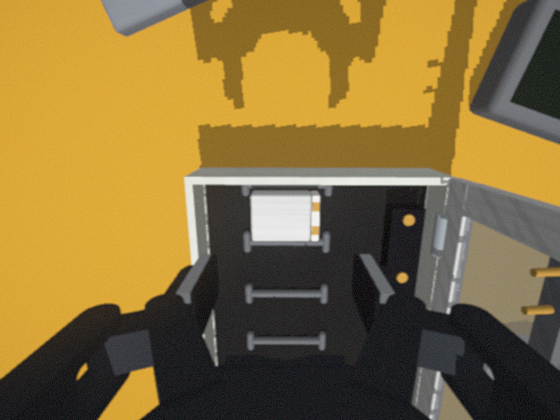

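Cell 1 lies flat in the end bay between its rails (top z 0.0304, within 1 mm). Next is cell 2.

```bash
python3 -m creep '[[[0,0,0,-0.4,-5,0,-0.5],[0,0,0,-0.7,-10,0,-0.5],[0,0,0,-1,-15,0,-0.5],[0,0,-0.02,-1.4,-20,0,-0.5],[0,0,-0.02,-1.8,-25,0,-0.5],[0,0,-0.02,-2.1,-30,0,-0.5],[0,0,-0.02,-2.5,-35,0,-0.5],[0,0,-0.02,-2.85,-40,0,-0.5]]]' | head -2
python3 -m creep '[[[0,0,0,0,-2.3,0,-0.5],[0,0,0,0,-2.3,-2,-0.5],[0,0,0,0,-2.3,-5,-0.5],[0,0,0,0,-2.3,-5,-0.5],[0,0,0,0,-2.3,-5,-0.5],[0,0,0,0,-2.3,-5,-0.5],[0,0,0,0,-2.3,-5,-0.5]]]'
```

```text
time: 16.3
eef_pos: [0.5074, -0.2071, 0.1061]
time: 17.0
eef_pos: [0.5093, -0.2284, 0.0583]
eef_rot: [0.001, 0.764, 0.645, 0.0]
wrist_force: [0.3, -1.8, -0.6]
finger_gap: 0.753
finger_force: 0.0
```

```bash
python3 -m creep '[[[0,0,0,-0.1,-0.1,-2.5,-0.5],[0,0,0,-0.1,-0.1,-4.5,-0.5],[0,0,0,-0.1,-0.1,-5,-0.5],[0,0,0,-0.1,-0.1,-5,-0.5],[0,0,0,-0.1,-0.1,-5,-0.5]]]' | sed -n 2p
python3 -m creep '[[[0,0,0,0,0,0,0],[0,0,0,0,0,0,0.5],[0,0,0,0,0,0,1],[0,0,0,0,0,0,1],[0,0,0,0,0,0,1],[0,0,0,0,0,0,1]]]'
python3 -m creep '[[[0,0,0,0,0,4,1],[0,0,0,0,0,8,1],[0,0,0.02,0.5,5,10,1],[0,0,0.02,0.9,10,10,1],[0,0,0.02,1.3,15,10,1],[0,0,0.02,1.6,20,10,1],[0,0,0.02,1.9,25,10,1],[0,0,0.02,2.3,30,10,1]]]' | tail -5
python3 -m creep '[[[0,0,0,0,5,0,1],[0,0,0,0,8,0,1],[0,0,0,0,8,0,1],[0,0,0,0,8,-4,1],[0,0,0,0,8,-6,1],[0,0,0,0,8,-6,1],[0,0,0,0,8,-6,1],[0,0,0,0,8,-6,1]]]'
python3 look.py w6;python3 bay.py w6 .058 | grep -E 'cell|rail .2[0-9][0-9] '
```

```text
eef_pos: [0.5083, -0.2296, 0.0083]
time: 18.1
eef_pos: [0.5084, -0.2297, 0.0088]
eef_rot: [0.001, 0.764, 0.645, 0.0]
wrist_force: [-1.0, 0.3, 7.6]
finger_gap: 0.565
finger_force: 61.8
eef_pos: [0.5302, 0.0682, 0.1082]
eef_rot: [0.0, 0.758, 0.652, 0.001]
wrist_force: [1.0, -0.3, -0.5]
finger_gap: 0.566
finger_force: 63.0
time: 19.7
eef_pos: [0.5313, 0.146, 0.0488]
eef_rot: [0.001, 0.758, 0.652, 0.001]
wrist_force: [-1.7, -0.5, -1.8]
finger_gap: 0.562
finger_force: 62.9
19.7 [0.53128909 0.14604202 0.04875721] [ 2.68288408e-01  4.03052077e-01 -2.69518141e-01  8.95998746e-01
 -5.66463543e-05  1.98866530e+00] [-1.67444482 -0.54254717 -1.78965538]
cell [ 230  234  110   75 7605] ((0.5317443609237671, 0.14690950512886047), (0.03652333468198776, 0.04941236972808838), 81.5635986328125) 0.060277926505301116
```

```bash
python3 -m creep '[[[0,0,0,0,0.15,0,1],[0,0,0,0,0.15,-1.2,1],[0,0,0,0,0.15,-2.2,1],[0,0,0,0,0.15,-2.8,1],[0,0,0,0,0.15,-3,1],[0,0,0,0,0.15,-3,1],[0,0,0,0,0.15,-3,1]]]'
python3 -m creep '[[[0,0,0,0,0,0,0],[0,0,0,0,0,0,-0.3],[0,0,0,0,0,0,-0.35],[0,0,0,0,0,0,-0.35]]]' | sed -n '4,6p'
python3 -m creep '[[[0,0,0,0,0,2,-0.35],[0,0,0,0,0,5,-0.35],[0,0,0,0,0,9,-0.4],[0,0,0,0,0,9,-0.5],[0,0,0,0,0,9,-0.5],[0,0,0,0,0,9,-0.5]]]' | sed -n '1,2p'
python3 look.py w7; python3 bay.py w7 .030 | grep -E 'cell|rail .2[0-9][0-9] '
python3 -m creep '[[[0,0,0,-0.4,-5,0,-0.5],[0,0,0,-0.7,-10,0,-0.5],[0,0,0,-1,-15,0,-0.5],[0,0,0.012,-1.4,-20,0,-0.5],[0,0,0.012,-1.8,-25,0,-0.5],[0,0,0.012,-2.1,-30,0,-0.5],[0,0,0.012,-2.5,-35,0,-0.5],[0,0,0.012,-3.4,-40,0,-0.5]]]' | head -2
python3 -m creep '[[[0,0,0,0,-2.1,0,-0.5],[0,0,0,0,-2.1,-2,-0.5],[0,0,0,0,-2.1,-5,-0.5],[0,0,0,0,-2.1,-5,-0.5],[0,0,0,0,-2.1,-5,-0.5],[0,0,0,0,-2.1,-5,-0.5],[0,0,0,0,-2.1,-5,-0.5]]]'
```

```text
time: 20.45
eef_pos: [0.5295, 0.1475, 0.0187]
eef_rot: [-0.0, 0.758, 0.653, -0.0]
wrist_force: [-9.4, -2.3, 26.8]
finger_gap: 0.566
finger_force: 66.0
wrist_force: [-0.2, -0.6, -0.2]
finger_gap: 0.674
finger_force: 0.0
time: 21.45
eef_pos: [0.5295, 0.1475, 0.1061]
21.45 [0.52954095 0.14750607 0.10605288] [ 2.71650319e-01  3.51531118e-01 -1.84462741e-01  1.03659974e+00
  3.14757640e-05  1.99142389e+00] [ 0.37646065 -0.90393922 -0.78088555]
rail [292 112  35   1  35] [0.5576 0.2185 0.019 ] [0.546  0.2167 0.0169] [0.569  0.2202 0.0214]
rail [239 114  96  19 922] [0.5408 0.2152 0.0188] [0.5071 0.2027 0.0165] [0.5746 0.2233 0.0214]
rail [241 172  91  24 943] [0.5344 0.1708 0.0188] [0.5002 0.1572 0.0165] [0.5683 0.1838 0.0211]
rail [252 190  41   3  73] [0.524 0.167 0.019] [0.5087 0.1649 0.0166] [0.5381 0.1691 0.0216]
rail [294 190  16   2  29] [0.5446 0.1639 0.0189] [0.5395 0.1624 0.0166] [0.5506 0.1648 0.0219]
rail [243 230  87  22 600] [0.5275 0.1253 0.019 ] [0.4931 0.1122 0.0165] [0.5617 0.1385 0.0214]
rail [245 283  82  21 719] [0.5207 0.0806 0.0188] [0.4864 0.0669 0.0165] [0.5544 0.0929 0.0209]
rail [210 314   5  50  87] [0.4518 0.0465 0.0192] [0.4478 0.0206 0.0166] [0.4555 0.0702 0.0219]
rail [246 331  79  19 654] [0.514  0.0353 0.0187] [0.4796 0.0216 0.0165] [0.5475 0.0484 0.0214]
cell [ 248  127   74   53 3789] ((0.5366814136505127, 0.19367699325084686), (0.03562542796134949, 0.050062209367752075), 81.51868438720703) 0.030359210935957948
cell [ 251  193   69   48 3233] ((0.5301910042762756, 0.14825235307216644), (0.03586380556225777, 0.05001261085271835), 81.27394104003906) 0.030386237271710248
time: 22.3
eef_pos: [0.4958, -0.2525, 0.1059]
time: 23.0
eef_pos: [0.4973, -0.2718, 0.0584]
eef_rot: [0.001, 0.754, 0.657, 0.0]
wrist_force: [0.3, 0.1, 0.1]
finger_gap: 0.752
finger_force: 0.0
```

```bash
python3 -m creep '[[[0,0,0,0,-0.15,-2.5,-0.5],[0,0,0,0,-0.15,-4.5,-0.5],[0,0,0,0,-0.15,-5,-0.5],[0,0,0,0,-0.15,-5,-0.5],[0,0,0,0,-0.15,-5,-0.5]]]' | sed -n 2p
python3 -m creep '[[[0,0,0,0,0,0,0],[0,0,0,0,0,0,0.5],[0,0,0,0,0,0,1],[0,0,0,0,0,0,1],[0,0,0,0,0,0,1],[0,0,0,0,0,0,1]]]'
python3 -m creep '[[[0,0,0,0,0,4,1],[0,0,0,0,0,8,1],[0,0,-0.012,0.5,5,10,1],[0,0,-0.012,0.9,10,10,1],[0,0,-0.012,1.3,15,10,1],[0,0,-0.012,1.6,20,10,1],[0,0,-0.012,2.2,25,10,1],[0,0,-0.012,2.75,30,10,1]]]' | tail -5
python3 -m creep '[[[0,0,0,0,5,0,1],[0,0,0,0,8,0,1],[0,0,0,0,8,0,1],[0,0,0,0,8,-4,1],[0,0,0,0,8,-6,1],[0,0,0,0,8,-6,1],[0,0,0,0,8,-6,1],[0,0,0,0,8,-6,1]]]'
python3 look.py w8;python3 bay.py w8 .058 | grep -E 'cell'
```

```text
eef_pos: [0.4972, -0.2734, 0.0083]
time: 24.1
eef_pos: [0.4973, -0.2735, 0.0088]
eef_rot: [0.001, 0.754, 0.657, 0.0]
wrist_force: [-1.3, 0.6, 7.8]
finger_gap: 0.566
finger_force: 61.8
eef_pos: [0.5236, 0.024, 0.1082]
eef_rot: [0.0, 0.758, 0.652, 0.001]
wrist_force: [0.7, -0.2, 0.1]
finger_gap: 0.559
finger_force: 62.9
time: 25.7
eef_pos: [0.5245, 0.1019, 0.0487]
eef_rot: [0.001, 0.758, 0.652, 0.001]
wrist_force: [0.3, 0.6, -0.5]
finger_gap: 0.56
finger_force: 62.8
25.7 [0.52453525 0.10187311 0.04871182] [ 1.91800891e-01  3.78788848e-01 -3.10274373e-01  8.79565510e-01
  4.69146563e-05  1.91211383e+00] [ 0.32783542  0.59554296 -0.47790332]
cell [ 230  236  110   75 7596] ((0.5247491002082825, 0.10151446610689163), (0.036489132791757584, 0.049480851739645004), 81.67851257324219) 0.06023351911401259
```

```bash
python3 -m creep '[[[0,0,0,0,0.15,0,1],[0,0,0,0,0.15,-1.2,1],[0,0,0,0,0.15,-2.2,1],[0,0,0,0,0.15,-2.7,1],[0,0,0,0,0.15,-2.85,1],[0,0,0,0,0.15,-2.85,1],[0,0,0,0,0.15,-2.85,1]]]'
python3 -m creep '[[[0,0,0,0,0,0,0],[0,0,0,0,0,0,-0.3],[0,0,0,0,0,0,-0.35],[0,0,0,0,0,0,-0.35]]]' | sed -n '4,6p'
python3 -m creep '[[[0,0,0,0,0,2,-0.35],[0,0,0,0,0,5,-0.35],[0,0,0,0,0,9,-0.4],[0,0,0,0,0,9,-0.5],[0,0,0,0,0,9,-0.5],[0,0,0,0,0,9,-0.5]]]' | sed -n '1,2p'
python3 look.py w9; python3 bay.py w9 .030 | grep -E 'cell|rail .24[0-9] '
python3 -m creep '[[[0,0,0,-0.4,-5,0,-0.5],[0,0,0,-0.7,-10,0,-0.5],[0,0,0,-1,-15,0,-0.5],[0,0,-0.065,-1.4,-20,0,-0.5],[0,0,-0.065,-1.8,-25,0,-0.5],[0,0,-0.065,-2.1,-30,0,-0.5],[0,0,-0.065,-2.5,-35,0,-0.5],[0,0,-0.065,-3.4,-40,0,-0.5]]]' | head -2
python3 -m creep '[[[0,0,0,-0.2,-5,0,-0.5],[0,0,0,-0.2,-6.9,-2,-0.5],[0,0,0,-0.2,-6.9,-5,-0.5],[0,0,0,-0.2,-6.9,-5,-0.5],[0,0,0,-0.2,-6.9,-5,-0.5],[0,0,0,-0.2,-6.9,-5,-0.5],[0,0,0,-0.2,-6.9,-5,-0.5]]]'
```

```text
time: 26.45
eef_pos: [0.5226, 0.1034, 0.0188]
eef_rot: [-0.0, 0.758, 0.653, -0.001]
wrist_force: [-4.9, -0.6, 10.8]
finger_gap: 0.565
finger_force: 64.1
wrist_force: [-0.4, -0.7, -0.6]
finger_gap: 0.674
finger_force: 0.0
time: 27.45
eef_pos: [0.5229, 0.1034, 0.1077]
27.45 [0.52285873 0.10342126 0.10774966] [ 1.95270251e-01  3.23733952e-01 -2.22397787e-01  1.02612246e+00
  1.50744659e-05  1.91505085e+00] [ 3.28212953e-01 -1.57178529e-01 -1.38504268e-04]
rail [241 173  91  24 885] [0.5275 0.1254 0.0189] [0.4931 0.112  0.0165] [0.5616 0.1385 0.0214]
rail [243 231  86  22 599] [0.5206 0.0797 0.019 ] [0.4864 0.0666 0.0165] [0.5545 0.0927 0.0212]
rail [245 284  82  20 707] [0.5143 0.035  0.0187] [0.4792 0.0211 0.0165] [0.5477 0.0474 0.0208]
cell [247 101  75  13 938] ((0.5342325568199158, 0.1799405962228775), (0.007687628734856844, 0.04950987547636032), 81.55929565429688) 0.03027228720700474
cell [ 249  129   73   53 3720] ((0.5300958752632141, 0.14791294932365417), (0.03615948557853699, 0.050121694803237915), 81.51502227783203) 0.03038892440672504
cell [ 251  194   69   48 3175] ((0.5230798125267029, 0.1028936579823494), (0.036221399903297424, 0.04979491978883743), 81.11763000488281) 0.03035681858432676
time: 28.3
eef_pos: [0.489, -0.2966, 0.1074]
time: 29.0
eef_pos: [0.4886, -0.3636, 0.06]
eef_rot: [0.001, 0.778, 0.628, 0.0]
wrist_force: [0.4, 1.4, -0.2]
finger_gap: 0.749
finger_force: 0.0
```

```bash
python3 -m creep '[[[0,0,0,0,-0.2,-2.5,-0.5],[0,0,0,0,-0.2,-4.5,-0.5],[0,0,0,0,-0.2,-5.1,-0.5],[0,0,0,0,-0.2,-5.15,-0.5],[0,0,0,0,-0.2,-5.15,-0.5]]]' | sed -n 2p
python3 -m creep '[[[0,0,0,0,0,0,0],[0,0,0,0,0,0,0.5],[0,0,0,0,0,0,1],[0,0,0,0,0,0,1],[0,0,0,0,0,0,1],[0,0,0,0,0,0,1]]]'
python3 -m creep '[[[0,0,0,0,0,4,1],[0,0,0,0,0,8,1],[0,0,0.065,0.5,5,10,1],[0,0,0.065,0.9,10,10,1],[0,0,0.065,1.3,15,10,1],[0,0,0.065,1.6,20,10,1],[0,0,0.065,2.2,25,10,1],[0,0,0.065,2.95,30,10,1]]]' | tail -5
python3 -m creep '[[[0,0,0,0,5,0,1],[0,0,0,0,10,0,1],[0,0,0,0,12.6,0,1],[0,0,0,0,12.6,-4,1],[0,0,0,0,12.6,-6,1],[0,0,0,0,12.6,-6,1],[0,0,0,0,12.6,-6,1],[0,0,0,0,12.6,-6,1]]]'
python3 look.py w10;python3 bay.py w10 .058 | grep -E 'cell'
```

```text
eef_pos: [0.4884, -0.366, 0.0083]
time: 30.1
eef_pos: [0.4885, -0.3663, 0.0089]
eef_rot: [0.001, 0.779, 0.628, 0.0]
wrist_force: [1.0, 1.1, 6.2]
finger_gap: 0.56
finger_force: 62.0
eef_pos: [0.5166, -0.069, 0.1083]
eef_rot: [0.001, 0.758, 0.652, 0.001]
wrist_force: [0.9, 0.2, -0.7]
finger_gap: 0.567
finger_force: 62.6
time: 31.7
eef_pos: [0.5176, 0.055, 0.0487]
eef_rot: [0.001, 0.758, 0.652, 0.001]
wrist_force: [0.6, -0.4, -0.5]
finger_gap: 0.567
finger_force: 62.5
31.7 [0.51763177 0.05501028 0.0487389 ] [ 1.05856499e-01  3.58545898e-01 -3.43474414e-01  8.66474976e-01
  3.24063358e-05  1.82607351e+00] [ 0.56610119 -0.35973157 -0.50971586]
cell [ 230  236  110   75 7684] ((0.5177846550941467, 0.05458460748195648), (0.0371774360537529, 0.04951261356472969), 81.39508819580078) 0.060210870605183986
```

```bash
python3 -m creep '[[[0,0,0,0,0.28,0,1],[0,0,0,0,0.28,-1.2,1],[0,0,0,0,0.28,-2.2,1],[0,0,0,0,0.28,-2.7,1],[0,0,0,0,0.28,-2.85,1],[0,0,0,0,0.28,-2.85,1],[0,0,0,0,0.28,-2.85,1]]]'
python3 -m creep '[[[0,0,0,0,0,0,0],[0,0,0,0,0,0,-0.3],[0,0,0,0,0,0,-0.35],[0,0,0,0,0,0,-0.35]]]' | sed -n '4,6p'
python3 -m creep '[[[0,0,0,0,0,2,-0.35],[0,0,0,0,0,5,-0.35],[0,0,0,0,0,9,-0.4],[0,0,0,0,0,9,-0.5],[0,0,0,0,0,9,-0.5],[0,0,0,0,0,9,-0.5]]]' | sed -n '1,2p'
python3 look.py w11; python3 bay.py w11 .030 | grep -E 'cell'
python3 -m creep '[[[0,0,0,1,-5,3,-0.5],[0,0,0,2,-10,6,-0.5],[0,0,0,3,-14,9,-0.5],[0,0,0,4,-18,12,-0.5],[0,0,0,4.4,-22,15,-0.5],[0,0,0,4.4,-26,17,-0.5],[0,0,0,4.4,-26.7,17,-0.5],[0,0,0,4.4,-26.7,17,-0.5]]]' | head -2
python3 -m creep '[[[0,0,0,0,0,0,-0.5],[0,0,0,0,0,0,-0.5],[0,0,0,0,0,0,-0.5]]]'|head -2
python3 look.py w12
```

```text
time: 32.45
eef_pos: [0.5157, 0.0578, 0.0189]
eef_rot: [-0.0, 0.758, 0.653, -0.001]
wrist_force: [-5.1, 0.6, 11.7]
finger_gap: 0.562
finger_force: 63.9
wrist_force: [0.6, 0.4, 1.0]
finger_gap: 0.676
finger_force: 0.0
time: 33.45
eef_pos: [0.5159, 0.0579, 0.1077]
33.45 [0.51588483 0.05786413 0.10774222] [ 1.11676634e-01  3.02044646e-01 -2.55009805e-01  1.01524878e+00
  3.61006293e-05  1.83147459e+00] [ 0.61868804 -0.7586573  -0.32088853]
cell [248 101  75  13 959] ((0.5279151201248169, 0.13428154587745667), (0.007673090789467096, 0.049540966749191284), 81.57384490966797) 0.03034590238634499
cell [ 249  129   73   53 3660] ((0.5229277610778809, 0.10242883861064911), (0.03616193309426308, 0.05003207176923752), 81.45531463623047) 0.030361982724081693
cell [ 251  194   69   48 3095] ((0.5161460041999817, 0.057366590946912766), (0.036946896463632584, 0.049640703946352005), 80.22804260253906) 0.030351878038471752
cell [251 304  99   8 665] ((0.5173912644386292, -0.018299836665391922), (0.002404192928224802, 0.07891237735748291), 81.03775024414062) 0.030206895105672288
time: 34.3
eef_pos: [0.5607, -0.212, 0.2783]
time: 34.6
eef_pos: [0.5603, -0.2079, 0.2779]
34.6 [ 0.56029296 -0.20785709  0.27790819] [-3.55298744e-01  3.59566977e-01  2.77942374e-01  1.49079384e+00
  1.12424568e-04  1.36309020e+00] [ 0.11809676 -0.02556262  0.42418446]
```

View pics/w12.png

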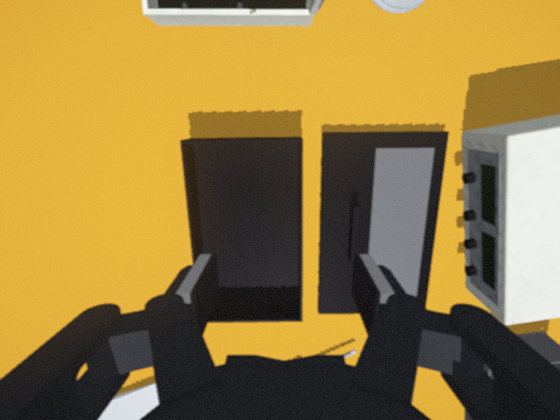

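The tub is empty (columns 181–302) and the lid lies to its right with the ridge near (355,225). I measure both again.

```bash
python3 lid.py w12 '(312,120,450,318)' .012
python3 - <<'E'
from h import *
P=np.load('w12.npz')['P']; v,u=np.mgrid[:420,:560]
B=(u>170)&(u<310)&(v>120)&(v<330)&(abs(P[...,2]-.042)<.005); print('tub rim',cv2.minAreaRect(P[B][:,:2].astype(np.float32)),B.sum())
E
```

```text
lid top ((0.6751586198806763, -0.30227065086364746), (0.2619510591030121, 0.15887361764907837), 81.98526000976562) 0.01299001727486282
ridge 482
((0.6401107311248779, -0.29715684056282043), (0.08012174069881439, 0.010266533121466637), 81.98273468017578) [0.0258031  0.03242836 0.03375602]
tub rim ((0.4998810887336731, -0.27703624963760376), (0.24898844957351685, 0.14429323375225067), 82.42115020751953) 2068
```

```bash
python3 -m creep '[[[0,0,0.008,4,-4,0,-0.5],[0,0,0.008,8,-8.9,-3,-0.5],[0,0,0.008,8,-8.9,-8,-0.5],[0,0,0.008,8,-8.9,-13,-0.5],[0,0,0.008,8,-8.9,-18,-0.5],[0,0,0.008,8,-8.9,-19.8,-0.5],[0,0,0.008,8,-8.9,-19.8,-0.5],[0,0,0.008,8,-8.9,-19.8,-0.5]]]'|head -2
python3 -m creep '[[[0,0,0,0,0,0,-0.5],[0,0,0,0,0,0,-0.5],[0,0,0,0,0,0,-0.5]]]'
```

```text
time: 35.45
eef_pos: [0.6408, -0.2975, 0.0813]
time: 35.75
eef_pos: [0.6414, -0.2984, 0.0827]
eef_rot: [0.001, 0.755, 0.656, 0.001]
wrist_force: [0.4, -0.4, -0.1]
finger_gap: 0.748
finger_force: 0.0
```

```bash
python3 -m creep '[[[0,0,0,-0.1,0.1,-3,-0.5],[0,0,0,-0.1,0.1,-5.5,-0.5],[0,0,0,-0.1,0.1,-6.6,-0.5],[0,0,0,-0.1,0.1,-6.6,-0.5],[0,0,0,-0.1,0.1,-6.6,-0.5]]]' | sed -n 2p
python3 -m creep '[[[0,0,0,0,0,0,0],[0,0,0,0,0,0,0.5],[0,0,0,0,0,0,1],[0,0,0,0,0,0,1],[0,0,0,0,0,0,1],[0,0,0,0,0,0,1],[0,0,0,0,0,0,1],[0,0,0,0,0,0,1]]]'
python3 -m creep '[[[0,0,0,0,0,1.5,1],[0,0,0,0,0,4,1],[0,0,0,0,0,7,1],[0,0,0,0,0,9.5,1],[0,0,0,0,0,9.5,1],[0,0,0,0,0,9.5,1]]]'
python3 -m creep '[[[0,0,0,-4,0.6,0,1],[0,0,0,-8,1.1,0,1],[0,0,0,-12,1.7,0,1],[0,0,0,-15,2.1,0,1],[0,0,0,-17.5,2.5,0,1],[0,0,0,-17.5,2.5,0,1],[0,0,0,-17.5,2.5,0,1],[0,0,0,-17.5,2.5,0,1]]]'
```

```text
eef_pos: [0.6401, -0.2974, 0.0158]
time: 37.05
eef_pos: [0.6398, -0.2972, 0.0155]
eef_rot: [0.0, 0.755, 0.656, 0.0]
wrist_force: [-0.4, 0.0, 5.7]
finger_gap: 0.1
finger_force: 61.5
time: 37.65
eef_pos: [0.6395, -0.2971, 0.1094]
eef_rot: [0.0, 0.755, 0.656, 0.0]
wrist_force: [0.4, 1.0, -2.4]
finger_gap: 0.1
finger_force: 60.5
time: 38.45
eef_pos: [0.4651, -0.2722, 0.109]
eef_rot: [-0.0, 0.755, 0.656, -0.0]
wrist_force: [0.1, 0.2, -1.3]
finger_gap: 0.1
finger_force: 60.5
```

```bash
python3 -m creep '[[[0,0,0,0,0,-3,1],[0,0,0,0,0,-4.6,1],[0,0,0,0,0,-5,1],[0,0,0,0,0,-5.2,1],[0,0,0,0,0,-5.4,1],[0,0,0,0,0,-5.4,1]]]'
python3 -m creep '[[[0,0,0,0,0,-0.2,1],[0,0,0,0,0,-0.4,1],[0,0,0,0,0,-0.5,1],[0,0,0,0,0,-0.5,1],[0,0,0,0,0,-0.5,1]]]'
```

```text
time: 39.05
eef_pos: [0.4651, -0.2723, 0.0561]
eef_rot: [0.0, 0.755, 0.656, 0.0]
wrist_force: [-0.4, 0.1, -1.5]
finger_gap: 0.098
finger_force: 60.5
time: 39.55
eef_pos: [0.4645, -0.2721, 0.0507]
eef_rot: [-0.0, 0.755, 0.655, -0.0]
wrist_force: [0.7, 0.1, -0.8]
finger_gap: 0.1
finger_force: 60.6
```

```bash
python3 -m creep '[[[0,0,0,0,0,-0.1,1],[0,0,0,0,0,-0.1,0],[0,0,0,0,0,-0.1,-0.5],[0,0,0,0,0,-0.1,-0.5],[0,0,0,0,0,-0.1,-0.5]]]' | tail -3
python3 -m creep '[[[0,0,0,0,0,3,-0.5],[0,0,0,0,0,8,-0.5],[0,0,0,1,3,13,-0.5],[0,0,0,1.5,7,18,-0.5],[0,0,0,1.5,7,23,-0.5],[0,0,0,1.5,7,23,-0.5],[0,0,0,1.5,7,23,-0.5],[0,0,0,1.5,7,23,-0.5]]]'|head -2
python3 look.py w13
python3 lid.py w13 '(225,100,400,330)' .046
python3 - <<'E'
from h import *
P=np.load('w13.npz')['P'];v,u=np.mgrid[:420,:560]
B=(u>225)&(u<400)&(v>100)&(v<330)&(abs(P[...,2]-.046)<.008); q=P[B]
A=np.c_[q[:,:2]-q[:,:2].mean(0),np.ones(len(q))]; print('plane',np.linalg.lstsq(A,q[:,2],rcond=None)[0])
im,d,P=shot('scene','s3.png'); np.savez('s3.npz',P=P,im=im)
E
```

```text
wrist_force: [-0.3, -0.7, -0.4]
finger_gap: 0.745
finger_force: 0.0
time: 40.85
eef_pos: [0.4796, -0.202, 0.2795]
40.85 [ 0.47955454 -0.2020271   0.27951469] [-3.98672664e-01  2.18877740e-01  8.34314209e-02  1.43504106e+00
 -7.38354350e-05  1.31280917e+00] [ 0.07549396  0.45767923 -0.78566166]
lid top ((0.4997525215148926, -0.27771273255348206), (0.26291710138320923, 0.15860986709594727), 81.93505096435547) 0.046789162150886215
ridge 525
((0.4647926390171051, -0.272121399641037), (0.07989645004272461, 0.009547977708280087), 81.9541015625) [0.06493548 0.06646674 0.06764166]
plane [ 0.00522892 -0.00213989  0.04676337]
```

View pics/s3.png

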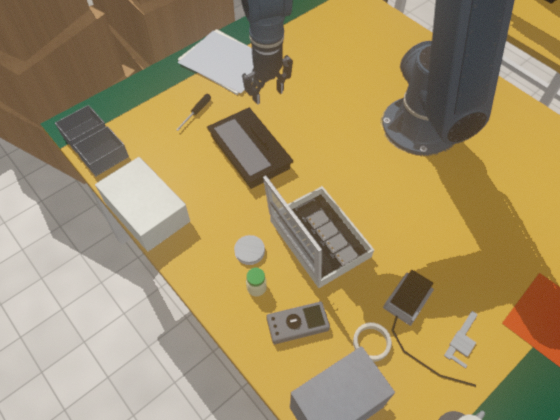

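The scene picture shows the lid seated on the tub at (248,148), four cells in the tester bays and everything else in place. Now for the cover: I go high and behind its free edge with the fingers shut.

```bash
python3 -m creep '[[[0,0,0,3,4,3,1],[0,0,0,6,8,3,1],[0,0,0,9,12,3,1],[0,0,0,12,15.5,3,1],[0,0,0,15,19,3,1],[0,0,0,18,23,3,1],[0,0,0,21,26.5,3,1],[0,0,0,22,27.8,3,1]]]'|head -2
python3 -m creep '[[[0,0,-0.01,0,0,0,1],[0,0,-0.01,0,0,0,1],[0,0,-0.01,0,0,0,1],[0,0,-0.01,0,0,0,1]]]'
python3 look.py w14
python3 - <<'E'
from h import *
H=np.array([.6301,.0866]);ex=np.array([.989,-.148]);ey=np.array([.148,.989])
for n in ('side','scene'):
    im,d,P=shot(n); q=P[P[...,2]>.06]; a=(q[:,:2]-H)@ex; b=(q[:,:2]-H)@ey
    m=(abs(b)<.125)&(abs(a)<.06)&(q[:,2]<.24); q=q[m];a=a[m]
    for lo in (.08,.12,.16,.2,.22):
        k=(q[:,2]>lo)&(q[:,2]<lo+.02); print(n,lo,k.sum(),np.percentile(a[k],[5,50,95]) if k.any() else '')
    print(np.percentile(q[:,2],99.5))
E
```

```text
time: 41.75
eef_pos: [0.7011, 0.0792, 0.3059]
time: 42.15
eef_pos: [0.699, 0.0747, 0.3101]
eef_rot: [0.0, 0.759, 0.651, -0.0]
wrist_force: [0.6, -0.3, -0.6]
finger_gap: -0.001
finger_force: 0.0
42.15 [0.69896941 0.07466401 0.31013666] [ 1.06449036e-01  5.81896144e-01  7.28069091e-01  1.71693290e+00
 -7.42860961e-05  1.82955959e+00] [ 0.64675025 -0.28608086 -0.59656438]
side 0.08 226 [0.00086542 0.00435887 0.00715371]
side 0.12 274 [-0.00399078  0.00593273  0.01015038]
side 0.16 254 [0.00719539 0.01036826 0.01373049]
side 0.2 249 [0.0096747  0.01262649 0.01547117]
side 0.22 149 [0.0106552  0.01366591 0.01959138]
0.2275910318631367
scene 0.08 160 [0.01034168 0.01203684 0.01406229]
scene 0.12 188 [0.01443168 0.01614626 0.01760591]
scene 0.16 143 [0.01659554 0.01818974 0.02027152]
scene 0.2 103 [0.02091983 0.02321302 0.02462214]
scene 0.22 275 [0.0174101  0.02169668 0.02506332]
0.2317323220965029
```

View pics/w14.png

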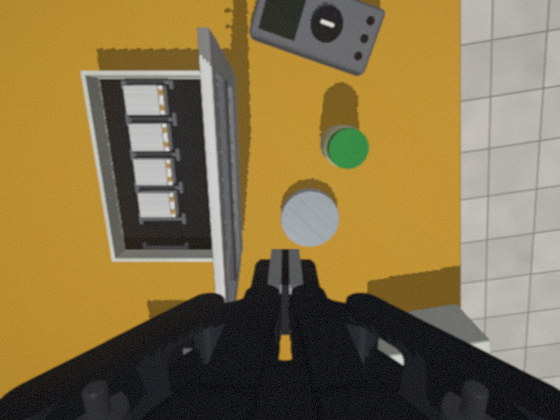

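The picture shows four cells with caps towards the hinge at columns 125–180. The cover's edge is at columns 200–240 and the shut fingers are clear behind it at (285,265). I descend and pull the cover forward.

```bash
python3 -m creep '[[[0,0,0,0,0,-4,1],[0,0,0,0,0,-8,1],[0,0,0,0,0,-10.8,1],[0,0,0,0,0,-10.8,1],[0,0,0,0,0,-10.8,1]]]'
python3 -m creep '[[[0,0,0,-2,0.3,0,1],[0,0,0,-3,0.45,0,1],[0,0,0,-4,0.6,0,1],[0,0,0,-5,0.75,0,1],[0,0,0,-6,0.9,0,1],[0,0,0,-7,1,0,1],[0,0,0,-7.4,1.1,0,1],[0,0,0,-7.4,1.1,0,1]]]'
python3 -m creep '[[[0,0,0,-1.5,0.22,-0.3,1],[0,0,0,-3.1,0.45,-0.7,1],[0,0,0,-4.6,0.7,-1.3,1],[0,0,0,-6,0.9,-2,1],[0,0,0,-6,0.9,-2,1]]]'
```

```text
time: 42.8
eef_pos: [0.6995, 0.0757, 0.2027]
eef_rot: [0.0, 0.759, 0.652, 0.0]
wrist_force: [0.7, -0.7, 0.8]
finger_gap: 0.001
finger_force: 0.0
time: 43.6
eef_pos: [0.625, 0.087, 0.2023]
eef_rot: [0.0, 0.758, 0.652, 0.0]
wrist_force: [0.1, 0.3, -0.2]
finger_gap: -0.0
finger_force: 0.0
time: 44.1
eef_pos: [0.5637, 0.096, 0.181]
eef_rot: [-0.001, 0.758, 0.652, -0.001]
wrist_force: [-0.6, 0.0, 0.7]
finger_gap: -0.0
finger_force: 0.0
```

```bash
python3 - <<'E'
from h import *
im,d,P=shot('side','d1.png'); im2,_,_=shot('scene')
cv2.imwrite('pics/c2.png',cv2.hconcat([cv2.resize(im[100:280,130:400,::-1],(400,267)),cv2.resize(im2[80:320,190:460,::-1],(300,267))]))
E
```

```text
(no output)
```

View pics/c2.png

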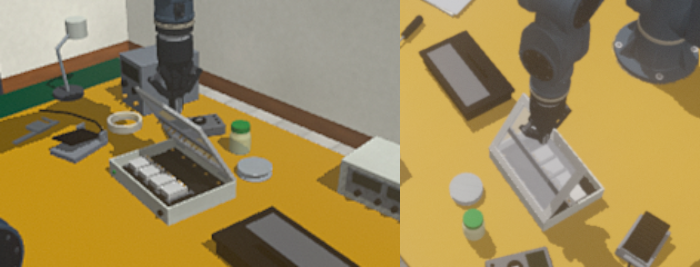

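The cover follows the fingers and is now at about 1 rad (side crop, column 175, row 110). I continue along the arc down to closed.

```bash
python3 -m creep '[[[0,0,0,-1.2,0.18,-0.9,1],[0,0,0,-2.4,0.36,-1.9,1],[0,0,0,-3.5,0.53,-3,1],[0,0,0,-4.5,0.68,-4.2,1],[0,0,0,-5.4,0.8,-5.5,1],[0,0,0,-6.2,0.93,-6.9,1],[0,0,0,-6.2,0.93,-6.9,1]]]'
python3 -m creep '[[[0,0,0,-0.6,0.1,-1.5,1],[0,0,0,-1,0.15,-3,1],[0,0,0,-1.3,0.2,-4.5,1],[0,0,0,-1.5,0.22,-5.6,1],[0,0,0,-1.5,0.22,-6.1,1],[0,0,0,-1.5,0.22,-6.1,1]]]'
python3 -m creep '[[[0,0,0,0,0,-0.3,1],[0,0,0,0,0,-0.3,1],[0,0,0,0,0,-0.3,1]]]'
```

```text
time: 44.9
eef_pos: [0.5025, 0.105, 0.1114]
eef_rot: [-0.001, 0.758, 0.652, -0.001]
wrist_force: [-0.3, 0.5, 0.2]
finger_gap: 0.002
finger_force: 0.0
time: 45.5
eef_pos: [0.4887, 0.1073, 0.0514]
eef_rot: [-0.0, 0.758, 0.652, -0.0]
wrist_force: [0.4, -0.0, 0.1]
finger_gap: 0.002
finger_force: 0.0
time: 45.8
eef_pos: [0.4892, 0.1074, 0.05]
eef_rot: [0.0, 0.758, 0.652, 0.001]
wrist_force: [-3.0, -1.3, 11.0]
finger_gap: 0.004
finger_force: 5.0
```

```bash
python3 -m creep '[[[0,0,0,0,0,-0.15,1],[0,0,0,0,0,-0.15,1],[0,0,0,0,0,-0.15,1],[0,0,0,0,0,-0.15,1]]]'
python3 -m creep '[[[0,0,0,0,0,4,1],[0,0,0,0,0,9,1],[0,0,0,-1,4,14,1],[0,0,0,-2,8,18,1],[0,0,0,-3,12,22,1],[0,0,0,-3,17,25,1],[0,0,0,-3,20,26,1],[0,0,0,-3,20,26,1]]]'|head -2
python3 -m creep '[[[0,0,0,0,0,0,1],[0,0,0,0,0,0,1],[0,0,0,0,0,0,1]]]'|head -2
python3 look.py w15
python3 - <<'E'
from h import *
H=np.array([.6301,.0866]);ex=np.array([.989,-.148]);ey=np.array([.148,.989])
P=np.load('w15.npz')['P']; q=P.reshape(-1,3); a=(q[:,:2]-H)@ex; b=(q[:,:2]-H)@ey
for lo in (-.20,-.19,-.18,-.12,-.06,-.02):
    m=(a>lo)&(a<lo+.01)&(abs(b)<.12)&(q[:,2]<.12)&(q[:,2]>.04); print(lo,m.sum(),np.percentile(q[m,2],[10,50,90]) if m.any() else '')
E
```

```text
time: 46.2
eef_pos: [0.4893, 0.1074, 0.0498]
eef_rot: [0.001, 0.758, 0.652, 0.001]
wrist_force: [-7.8, -2.0, 27.5]
finger_gap: 0.0
finger_force: 13.6
time: 47.0
eef_pos: [0.4588, 0.3111, 0.3101]
time: 47.3
eef_pos: [0.4584, 0.3063, 0.3067]
47.3 [0.45835993 0.30630189 0.30669917] [ 5.89211458e-01  2.74019614e-01  2.26507377e-01  1.52451557e+00
 -1.96171008e-04  2.31184287e+00] [-0.32451094  0.08582895  0.09308878]
-0.2 0 
-0.19 135 [0.04917835 0.05037719 0.05138046]
-0.18 226 [0.04953188 0.05054533 0.0514848 ]
-0.12 508 [0.04784494 0.04878083 0.05052872]
-0.06 604 [0.04785259 0.04901439 0.05050433]
-0.02 653 [0.04966806 0.05075637 0.05174686]
```

View pics/w15.png

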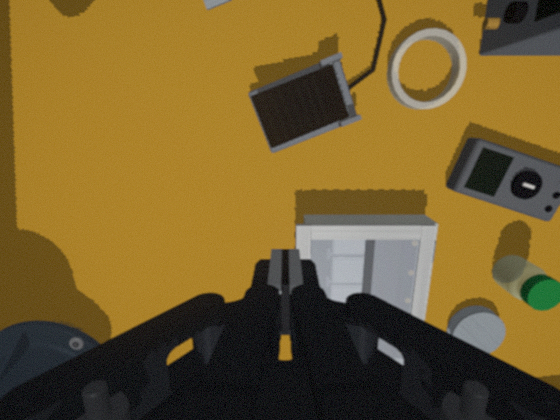

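The cover lies flat, level at z 0.050 from hinge to free edge. The pedal shows at (303,105), its hinge end near (345,90) with the cable. I fit the treadle.

```bash
python3 - <<'E'
from h import *
z=np.load('w15.npz');P=z['P'];im=z['im'].astype(int);v,u=np.mgrid[:420,:560]
B=(u>235)&(u<370)&(v>45)&(v<165)
t=B&(P[...,2]>.024)&(im.max(-1)<75)
t=cv2.morphologyEx(t.astype(np.uint8),cv2.MORPH_OPEN,np.ones((3,3)))>0
q=P[t]; r=cv2.minAreaRect(q[:,:2].astype(np.float32)); print('treadle',len(q),r,np.percentile(q[:,2],[2,50,98]))
a=B&(P[...,2]>.006); print('all',cv2.minAreaRect(P[a][:,:2].astype(np.float32)))
b=B&(P[...,2]>.012)&(P[...,2]<.019); print('base',b.sum(),cv2.minAreaRect(P[b][:,:2].astype(np.float32)))
A=np.c_[q[:,:2]-q[:,:2].mean(0),np.ones(len(q))]; c=np.linalg.lstsq(A,q[:,2],rcond=None)[0]; print('plane',c,'downhill dir',np.degrees(np.arctan2(-c[1],-c[0])),q.mean(0))
th=np.arctan2(-c[1],-c[0]); 
for th in (th,np.radians(r[2]-(90 if r[1][0]<r[1][1] else 0))):
    e=np.array([np.cos(th),np.sin(th)]); n=np.array([-e[1],e[0]])
    s=q[:,:2]@e; w=q[:,:2]@n; lo,hi=np.percentile(s,[1,99]);wl,wh=np.percentile(w,[1,99])
    print(np.degrees(th),'front,back',lo,hi,'w',wl,wh,'pad',e*(lo+.020)+n*(wl+wh)/2, s.max()-s.min())
    for k in (.015,.02,.025,.05,.08): 
        m=abs(s-lo-k)<.003; print(k,np.median(q[m,2]))
E
```

```text
treadle 4761 ((0.4922370910644531, 0.3859722912311554), (0.10716558247804642, 0.06789836287498474), 13.011686325073242) [0.0305393  0.0417151  0.05163949]
all ((0.5117026567459106, 0.39100828766822815), (0.15771545469760895, 0.08410181850194931), 12.499736785888672)
base 1287 ((0.503333330154419, 0.3891528844833374), (0.14057031273841858, 0.08410181850194931), 12.499735832214355)
plane [-0.19986541 -0.04633739  0.04151565] downhill dir 13.05301339998498 [0.49083034 0.38709972 0.04151565]
13.05301339998498 front,back 0.5144122722560801 0.6179637394704506 w 0.23348461165318152 0.2977129438635637 pad [0.46061772 0.37943446] 0.10715704007035587
0.015 0.048589601375417485
0.02 0.0481300674986152
0.025 0.04671130585207778
0.05 0.04172521018384523
0.08 0.03551276584848906
13.011686325073242 front,back 0.5142195505667029 0.617774439289614 w 0.23392759313098999 0.2981210147621237 pad [0.4606077  0.37947333] 0.10716557812748229
0.015 0.048588934060522115
0.02 0.04812070964204923
0.025 0.04671302646047726
0.05 0.04172256929990209
0.08 0.03551549071164928
```

```bash
python3 -m creep '[[[0,0,0,0.15,4,-4,1],[0,0,0,0.15,7.4,-8,1],[0,0,0,0.15,7.4,-13,1],[0,0,0,0.15,7.4,-18,1],[0,0,0,0.15,7.4,-22,1],[0,0,0,0.15,7.4,-23.5,1],[0,0,0,0.15,7.4,-23.5,1],[0,0,0,0.15,7.4,-23.5,1]]]'|head -2
python3 -m creep '[[[0,0,0,0,0,0,1],[0,0,0,0,0,0,1],[0,0,0,0,0,0,1]]]'
```

```text
time: 48.15
eef_pos: [0.4605, 0.3808, 0.0728]
time: 48.45
eef_pos: [0.4606, 0.3818, 0.0734]
eef_rot: [-0.0, 0.758, 0.652, 0.001]
wrist_force: [-0.1, -0.5, 0.4]
finger_gap: 0.004
finger_force: 0.0
```

```bash
python3 -m creep '[[[0,0,0,-0.1,-0.25,-1,1],[0,0,0,-0.1,-0.25,-2,1],[0,0,0,-0.1,-0.25,-3,1],[0,0,0,-0.1,-0.25,-4,1],[0,0,0,-0.1,-0.25,-4.4,1],[0,0,0,-0.1,-0.25,-4.6,1],[0,0,0,-0.1,-0.25,-4.6,1]]]'
python3 -m creep '[[[0,0,0,0,0,-0.1,1],[0,0,0,0,0,-0.1,1]]]'
```

```text
time: 49.15
eef_pos: [0.4582, 0.3788, 0.029]
eef_rot: [-0.0, 0.758, 0.652, 0.0]
wrist_force: [-11.5, -8.5, 40.5]
finger_gap: 0.001
finger_force: 20.2
time: 49.35
eef_pos: [0.4582, 0.3788, 0.0287]
eef_rot: [-0.0, 0.758, 0.652, 0.001]
wrist_force: [-14.0, -9.7, 47.7]
finger_gap: -0.002
finger_force: 24.0
```

```bash
python3 -m creep '[[[0,0,0,0,0,0.2,1],[0,0,0,0,0,0.2,1],[0,0,0,0,0,0.2,1],[0,0,0,0,0,0.2,1],[0,0,0,0,0,0.2,1],[0,0,0,0,0,0.2,1],[0,0,0,0,0,0.2,1],[0,0,0,0,0,0.2,1]]]'
python3 -m creep '[[[0,0,0,0,0,0,1],[0,0,0,0,0,0,1],[0,0,0,0,0,0,1],[0,0,0,0,0,0,1],[0,0,0,0,0,0,1],[0,0,0,0,0,0,1]]]' | sed -n '2,4p'
python3 -m creep '[[[0,0,0,0,0,2,1],[0,0,0,0,0,4,1],[0,0,0,0,0,8,1],[0,0,0,-3,-3,12,1],[0,0,0,-5,-6,17,1],[0,0,0,-5,-10,22,1],[0,0,0,-5,-10,27,1],[0,0,0,-5,-10,27,1]]]'|head -2
python3 -m creep '[[[0,0,0,0,0,0,1],[0,0,0,0,0,0,1],[0,0,0,0,0,0,1],[0,0,0,0,0,0,1]]]'|head -2
python3 look.py w16
python3 - <<'E'
from h import *
for n in ('scene','side'):
    im,d,P=shot(n,n+'9.png'); np.savez(n+'9.npz',P=P,im=im)
P=np.load('scene9.npz')['P']; v,u=np.mgrid[:420,:560]
B=(u>195)&(u<300)&(v>100)&(v<195)&(abs(P[...,2]-.046)<.005); print('lid',cv2.minAreaRect(P[B][:,:2].astype(np.float32)))
q=np.load('w16.npz')['P'].reshape(-1,3); e=np.array([.974,.2255]); q=q[(abs(q[:,:2]-[.4593,.3788])<.006).all(1)]; print('pad z',len(q),np.median(q[:,2]) if len(q) else '')
a=cv2.imread('pics/scene0.png').astype(int);b=cv2.imread('pics/scene9.png').astype(int)
cv2.imwrite('pics/fin.png',cv2.hconcat([cv2.resize(cv2.imread('pics/scene9.png')[60:400,110:500],(460,401)),cv2.resize(cv2.imread('pics/side9.png')[130:330,130:330],(340,340)).copy() if 0 else cv2.copyMakeBorder(cv2.resize(cv2.imread('pics/side9.png')[130:330,150:420],(340,252)),0,149,0,0,0)]))
E
```

```text
time: 50.15
eef_pos: [0.4582, 0.3787, 0.0292]
eef_rot: [-0.0, 0.758, 0.652, 0.0]
wrist_force: [-11.4, -6.2, 32.5]
finger_gap: 0.003
finger_force: 16.6
eef_pos: [0.4582, 0.3787, 0.0292]
eef_rot: [-0.0, 0.758, 0.652, 0.0]
wrist_force: [-10.8, -6.4, 31.9]
time: 51.55
eef_pos: [0.4092, 0.2781, 0.3001]
time: 51.95
eef_pos: [0.4086, 0.2789, 0.2955]
51.95 [0.40859086 0.27890306 0.2955169 ] [5.98889167e-01 1.74549046e-01 6.69645508e-02 1.46611375e+00
 9.91259487e-05 2.32037146e+00] [-0.34871999  0.12658836 -0.01865766]
lid ((0.49982476234436035, -0.276900976896286), (0.26716163754463196, 0.16063609719276428), 82.51773834228516)
pad z 111 0.04829297984286968
```

View pics/fin.png

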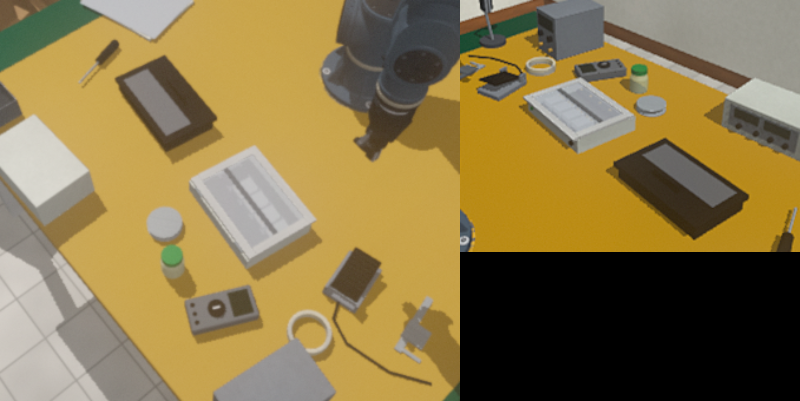

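The cover is closed over the four cells, the lid is seated (centre matches the tub to within 1 mm), the pedal is back up (pad z 0.048) and the other things have not moved. Handing in.

```bash
python3 -c "
from bench import *
print(hand_in())"
```

```text
the job is handed in; nothing more can be done
None
```

The job is handed in, with no verdict shown: all four cells found lie flat in their own bays, caps towards the hinge; the lid sits level on the empty tub; the cover is closed; and the pedal was held at its stop for over a second and came back up.

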